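Load the coating turntable with lacquer sleeves

ROBOT

A 6-joint arm with a two-finger parallel gripper is mounted at the origin on the work surface. World frame = base frame: x ahead of the robot, y to its left, z up, the work surface at z = 0. Lengths are in mm, angles in rad, forces in N, time in s.
With the tool pointing down it reaches from about 350 to 725 mm from the base axis. Payload 4.3 kg.
Tool frame: the origin (TCP) lies at the very end of the fingers, on their centre line; the grasp point (between the pads) lies 19 mm behind it (arm.tcp_to_grasp is the distance from the TCP to the grasp point, in mm); x points along the fingers, z is the direction in which the jaws open and shut, and the axes are right-handed (so a half turn about x gives the same grasp; the last joint's range is limited). The gripper opens to 85 mm and grips with 20 to 120 N. Pads are 22 mm wide; open, the fingers measure 114 mm over their backs; the gripper's body (76 mm by 85 mm) begins 54 mm behind the grasp point. The pads swing forward as they close: fully open they stand 13 mm farther back than shut.
Start: joints at [1.012, 0.377, 0.081, 1.274, 0, 1.46], TCP at [249.496, 518.091, 231.329] pointing down, gripper open.
Joint ranges: [-2.72, 2.72], [-0.84, 1.66], [-1.02, 1.22], [-1.77, 2.12], [-1.37, 1.28], [-3.14, 3.14]. Speed limits (rad/s): [2.57, 2.57, 3.14, 3.14, 3.14, 3.14].

INTERFACE

Orientations are given as a 3x3 rotation matrix whose columns are the frame's x, y, z axes.
In Python, from plant import arm gives the robot as it stands.
- The arm moves only by the tool carry_out, never from a script. Its argument "deltas" is one flat list of numbers, 7 for each row, row after row: the finger opening in mm, from 0 to 85.4, then the shift along the tool's x, y, z in units of 25 mm (1.0 is 25 mm), then the turn, a rotation vector about the tool's x, y, z in units of 5 degrees (1.0 is 5 degrees). In form: [hand, dx, dy, dz, rx, ry, rz, hand, dx, dy, dz, rx, ry, rz, ...]. A call has 1 to 5 rows; each row is the pose to reach, as a shift and turn from the pose measured when the call began, along the tool's axes at that moment; what a row does not reach only later rows make up. A row lasts 1/8 s, in which the tool goes at most 62.5 mm and 10.7 degrees, less where a joint would pass 70% of its speed; a pose out of reach is approached as far as the arm can. A call with a gripper value outside its range is refused whole. The fingers move at their own pace and stop on an object; "newtons" is the grip in N (left out, the last holds). Time passes only in rows, so rows that repeat a pose let the fingers close. It gives the time, the measured TCP pose, the force and the opening at its end, in the units of the state.
- arm.get_state(): the state, without advancing time (a new reading comes with each control period).
- arm.read_camera(name): name is "scene" or "top" or "wrist"; returns a dict with "pixels" (384x512x3 uint8, red, green, blue), "z_map" (384x512 float32, mm along the optical axis (not along the pixel's ray), 0 where there is no reading), "intrinsics" (3x3 intrinsics, pixels), "R" (3x3) and "t" (3): a world point X has camera coordinates R X + t. Camera axes: x right, y down, z forward; pixel columns grow to the right and rows downward; lengths in mm; the calibration is good to about 2 mm. A picture is of the moment at which its call begins.
- arm.finish_job(): hands the job in, once; it reports no verdict.
The state is a dict: "clock": time; "joints": joint angles; "qd": joint speeds; "joint_torque": joint torques, N m; "eef_pos": TCP position; "tool_rot": TCP orientation; "contact_force": force on the tool from outside, world axes, zero at the start; "ft_torque": the same for the moment, N m; "grip_width": opening from 0.0 (shut) to 1.0 (fully open).
Only numpy, scipy, OpenCV 4.12 (cv2) and the standard library are available. Lean on these libraries where they do the work, as an engineer would, in place of code of your own. Each camera call takes 0.05 s, during which the arm holds its last target.

TASK

Get the coating turntable ready for the next coat of lacquer. First swing the chuck's lever round to the left until the jaws grip the loose carrier's shank firmly; then, for every lacquered sleeve on the grey mat, slide a cork ring over a mandrel down onto its seat and slide the sleeve over the same mandrel until it stands square on the cork. Lower the pieces down the mandrels gently, without letting them drop, and leave the other things on the bench alone.

Things in the scene. Friction and masses are not known exactly. Their poses are not given: they have to be found in the camera images.
- chuck (a joint): Lever ring of the chuck, rad. 0 = fully slack; it grows as the lever turns clockwise seen from above (from the robot's right to its left across the front of the turntable) and draws the three jaws in, 4 mm per rad; it starts between 0 and 0.35. The jaws meet the carrier's shank at about 1.0; beyond that the lever goes stiff (hard stop 1.3). Moving it takes about 4 N at the grip; leaning on the stiff lever with 8 to 15 N makes it tight. It stays where it is left.
- lever_grip (a point): The upright black grip at the lever's end: a cylinder 22 mm in diameter, 60 mm tall, its underside 84 mm and its top 144 mm above the table; this point is on its axis, 20 mm below its top. It goes round the hub on a circle of 140 mm radius; the lever points roughly towards the robot (up to 0.85 rad to the right of that when slack).
- hub (a point): Centre of the top face of the carrier's hub (the turntable's axis), 108 mm above the table. The carrier is an aluminium cross with four arms; its 28 mm shank hangs upright in the chuck and is loose (it can turn and tilt a little) until the jaws are tight. Grey machine housing below: 200 x 190 x 50 mm. The carrier's outer edge is 114 mm from the axis.
- carrier: The carrier itself (1.3 kg); origin on its axis at the underside of the hub, 98 mm above the table, z up, arms along its x, y, -x and -y.
- seat0 (a point): Centre of the seat face of mandrel 0, on the mandrel's axis, 108 mm above the table; z up. The mandrel is a steel shaft 36 mm in diameter standing 55 mm above this face, its last 11 mm tapering to 20 mm in diameter. The seat disc is 58 mm wide. The four mandrels stand 85 mm from the hub's axis, 90 degrees apart (120 mm between neighbours).
- seat1 (a point): Centre of the seat face of mandrel 1, on the mandrel's axis, 108 mm above the table; z up. The mandrel is a steel shaft 36 mm in diameter standing 55 mm above this face, its last 11 mm tapering to 20 mm in diameter. The seat disc is 58 mm wide. The four mandrels stand 85 mm from the hub's axis, 90 degrees apart (120 mm between neighbours).
- seat2 (a point): Centre of the seat face of mandrel 2, on the mandrel's axis, 108 mm above the table; z up. The mandrel is a steel shaft 36 mm in diameter standing 55 mm above this face, its last 11 mm tapering to 20 mm in diameter. The seat disc is 58 mm wide. The four mandrels stand 85 mm from the hub's axis, 90 degrees apart (120 mm between neighbours).
- seat3 (a point): Centre of the seat face of mandrel 3, on the mandrel's axis, 108 mm above the table; z up. The mandrel is a steel shaft 36 mm in diameter standing 55 mm above this face, its last 11 mm tapering to 20 mm in diameter. The seat disc is 58 mm wide. The four mandrels stand 85 mm from the hub's axis, 90 degrees apart (120 mm between neighbours).
- jaw0: One of the chuck's three dark steel jaws, under the hub (origin on the machine's axis at the table); moves only with the lever.
- jaw1: One of the chuck's three dark steel jaws, under the hub (origin on the machine's axis at the table); moves only with the lever.
- jaw2: One of the chuck's three dark steel jaws, under the hub (origin on the machine's axis at the table); moves only with the lever.
- sleeve0_mid (a point): Centre of a lacquered wooden sleeve, black: an open tube 58 mm in outer diameter, 40 mm bore, 64 mm tall, 0.13 kg, standing on end on the grey mat (2 mm thick); z is its axis. May be absent (None from the start).
- sleeve1_mid (a point): Centre of a lacquered wooden sleeve, red: an open tube 58 mm in outer diameter, 40 mm bore, 64 mm tall, 0.13 kg, standing on end on the grey mat (2 mm thick); z is its axis. May be absent (None from the start).
- sleeve2_mid (a point): Centre of a lacquered wooden sleeve, amber-brown: an open tube 58 mm in outer diameter, 40 mm bore, 64 mm tall, 0.13 kg, standing on end on the grey mat (2 mm thick); z is its axis. May be absent (None from the start).
- sleeve3_mid (a point): Centre of a lacquered wooden sleeve, dark red-brown: an open tube 58 mm in outer diameter, 40 mm bore, 64 mm tall, 0.13 kg, standing on end on the grey mat (2 mm thick); z is its axis. May be absent (None from the start).
- cork0_mid (a point): Centre of a cork ring: 58 mm outer diameter, 40 mm bore, 14 mm thick, 0.03 kg, lying flat on the blue mat (2 mm thick); z is its axis. All four are always there.
- cork1_mid (a point): Centre of a cork ring: 58 mm outer diameter, 40 mm bore, 14 mm thick, 0.03 kg, lying flat on the blue mat (2 mm thick); z is its axis. All four are always there.
- cork2_mid (a point): Centre of a cork ring: 58 mm outer diameter, 40 mm bore, 14 mm thick, 0.03 kg, lying flat on the blue mat (2 mm thick); z is its axis. All four are always there.
- cork3_mid (a point): Centre of a cork ring: 58 mm outer diameter, 40 mm bore, 14 mm thick, 0.03 kg, lying flat on the blue mat (2 mm thick); z is its axis. All four are always there.
- cup: Lacquer cup 76 mm wide, 65 mm tall, a bystander; origin under its centre.
- caddy: Black lidded caddy 91 mm wide, 68 mm tall, a bystander; origin under its centre.
- brush: Wooden brush 140 mm long lying on the table, a bystander.
- charcoal: Black block of polishing charcoal 75 x 35 x 25 mm, a bystander; origin under its centre.
- jar: Amber glass jar 64 mm wide, 85 mm tall, a bystander; origin under its centre.
Mind the look-alikes: they are no part of the job. Leave any green or yellow look-alike of the part that bears cork0_mid alone.

How it is judged:
By the outcome, as a careful person would: the job done as asked, in the order asked, and still so for the second after the job is handed in, with the robot touching nothing.
Of sleeve0, sleeve1, sleeve2, sleeve3 only 3 to 4 are there at a start; the rules pass over those that are not, and their reading is None.
At some moment in a run one of sleeve0, sleeve1, sleeve2, sleeve3, cork0, cork1, cork2, cork3 may be knocked a few centimetres aside while the robot is not near it.
It also fails if it takes over 210 s, if anything falls off the work surface, if the arm or the gripper's body presses on something with over 40 N, if the wrist force passes 120 N, or if a joint passes its speed limit or range.

## Working session

There is one attempt and no reset: what is moved stays moved. The work goes in short steps, Python scripts to look and compute and a tool call to move; the robot and the scene stay as the last step left them, time stands still between calls to the robot, and variables do not carry over. Pictures are saved under pics/ and viewed, and the job is handed in when it is done.

Besides the shell and the picture viewer there is one more tool, called after "Emit:" as name(argument=value, ...) on one line, values as JSON. carry_out: Moves the arm, as the interface text tells. Its arguments: {"type":"object","properties":{"deltas":{"type":"array","items":{"type":"number"}},"newtons":{"type":"number"}},"required":["deltas"]}

```bash
ls; mkdir -p pics
cat > h.py <<'E'
import numpy as np, cv2, pickle
from plant import arm
def shot(n,tag):
    c=arm.read_camera(n); pickle.dump(c,open(f'pics/{tag}.pkl','wb'))
    cv2.imwrite(f'pics/{tag}.png',cv2.cvtColor(c['pixels'],cv2.COLOR_RGB2BGR)); return c
def load(tag): return pickle.load(open(f'pics/{tag}.pkl','rb'))
def ray(c,u,v):
    K,R,t=map(np.asarray,(c['intrinsics'],c['R'],c['t'])); o=-R.T@t
    d=R.T@np.linalg.inv(K)@np.array([u,v,1.]); return o,d
def onplane(c,u,v,z):
    o,d=ray(c,u,v); return o+d*(z-o[2])/d[2]
def proj(c,X):
    p=np.asarray(c['intrinsics'])@(np.asarray(c['R'])@np.asarray(X,float)+np.asarray(c['t'])); return p[:2]/p[2]
def cloud(c):
    K,R,t=map(np.asarray,(c['intrinsics'],c['R'],c['t']));z=c['z_map'].astype(float)
    v,u=np.mgrid[:z.shape[0],:z.shape[1]]
    P=np.stack([u,v,np.ones_like(u)],-1)@np.linalg.inv(K).T*z[...,None]
    W=(P-t)@R; W[z==0]=np.nan; return W
def crop(c,x0,y0,x1,y1,s,tag):
    im=cv2.cvtColor(c['pixels'],cv2.COLOR_RGB2BGR)[y0:y1,x0:x1]
    cv2.imwrite(f'pics/{tag}.png',cv2.resize(im,None,fx=s,fy=s,interpolation=cv2.INTER_CUBIC))
E
python3 - <<'E'
from h import *
np.set_printoptions(precision=3,suppress=True)
for n in('scene','top','wrist'):
    c=shot(n,n+'0'); print(n,c['intrinsics'],-np.asarray(c['R']).T@c['t'],c['R'])
print(arm.get_state(), arm.tcp_to_grasp)
E
```

```text
pics
scene [[499.878   0.    259.199]
 [  0.    499.878 185.793]
 [  0.      0.      1.   ]] [ 1583.035 -1026.78   1166.99 ] [[ 0.672  0.741  0.018]
 [ 0.449 -0.387 -0.805]
 [-0.589  0.549 -0.593]]
top [[468.206   0.    254.212]
 [  0.    468.206 192.225]
 [  0.      0.      1.   ]] [ 446.664  -78.738 1699.301] [[ 0.01  -1.    -0.007]
 [-0.999 -0.009 -0.053]
 [ 0.053  0.007 -0.999]]
wrist [[290.515   0.    260.256]
 [  0.    290.515 195.279]
 [  0.      0.      1.   ]] [183.649 548.335 374.507] [[ 0.433  0.901 -0.003]
 [ 0.866 -0.415  0.28 ]
 [ 0.251 -0.123 -0.96 ]]
{'clock': 0.15, 'joints': array([ 1.012,  0.378,  0.08 ,  1.274, -0.   ,  1.46 ]), 'qd': array([-0.   , -0.001,  0.002, -0.001,  0.003, -0.   ]), 'joint_torque': array([  0.001, -46.403,  27.017,   0.014,  -0.   ,   0.   ]), 'eef_pos': array([249.253, 517.648, 230.591]), 'tool_rot': array([[-0.001, -0.901,  0.434],
       [-0.001,  0.434,  0.901],
       [-1.   ,  0.   , -0.001]]), 'contact_force': array([ 0.335, -0.383, -0.173]), 'ft_torque': array([ 0.03 , -0.077, -0.004]), 'grip_width': 1.0045015647239781} 18.700000000000003
```

View pics/scene0.png

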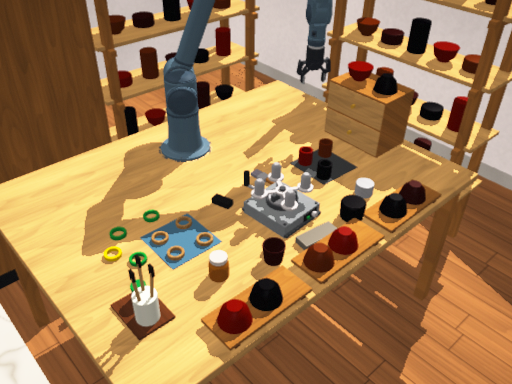

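View pics/top0.png

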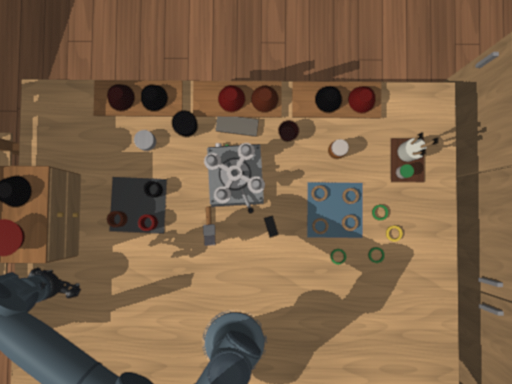

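View pics/wrist0.png

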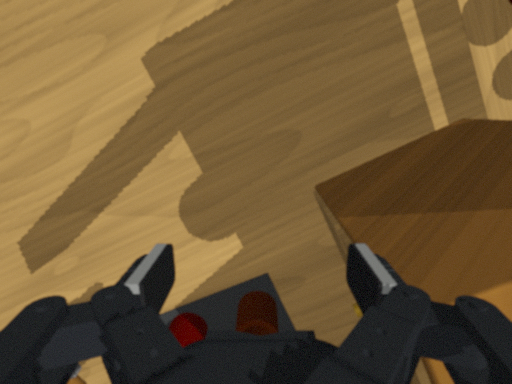

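The top view shows three sleeves on the grey mat (153,188), (148,222) and (117,218), and four plain corks on the blue mat near (320,193), (352,195), (320,226) and (350,222). The green and yellow look-alike rings lie off the mat. The turntable is at (234,172), with the grip probably at (250,210). I'll enlarge these areas and measure.

Run:
```python
from h import *
np.set_printoptions(precision=1,suppress=True)
c=load('top0'); crop(c,190,130,290,250,5,'t_hub'); crop(c,100,165,190,245,6,'t_slv'); crop(c,300,170,410,270,6,'t_cork')
s=load('scene0'); crop(s,225,130,365,250,5,'s_hub')
for n,k in(('top',c),('scene',s)):
    W=cloud(k)
    for nm,p in {'top':{'blk':(153,188),'red':(148,222),'hub':(234,172),'grip':(250,210),'table':(300,300),'m':(246,151)},'scene':{'grip':(247,178),'table':(200,210)}}[n].items(): print(n,nm,W[p[1],p[0]])
```

```text
top blk [548.8 302.4  -0.1]
top red [425.1 316.8   4.7]
top hub [599.1   2.2 113.5]
top grip [470.1 -53.9 138.9]
top table [ 151.7 -234.2    3.3]
top m [664.9 -39.  158.4]
scene grip [476.6 -56.6 117.7]
scene table [ 394.1 -213.3    1.5]
```

View pics/t_hub.png

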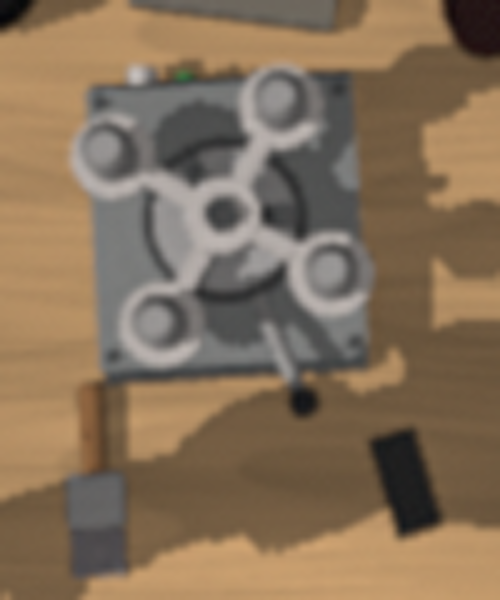

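View pics/t_slv.png

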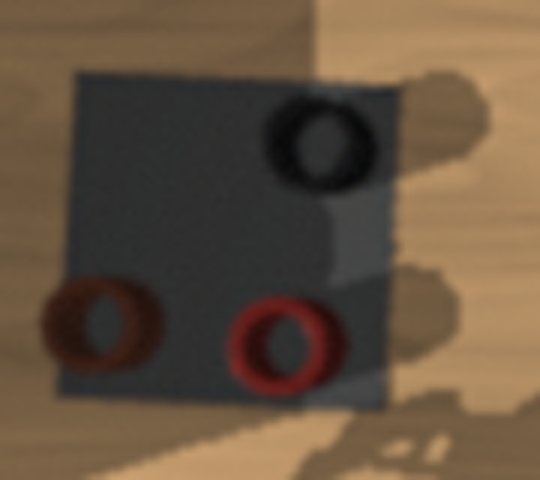

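View pics/t_cork.png

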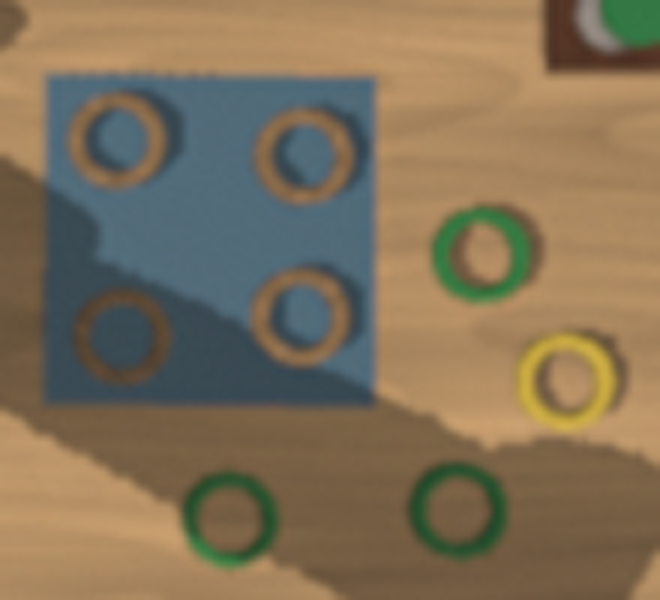

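View pics/s_hub.png

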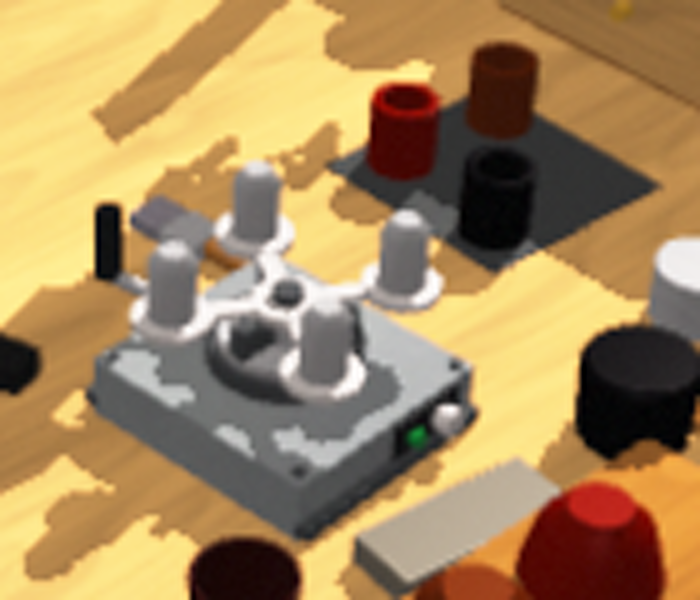

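The crops show:
- **Lever grip:** the upright black post at top (250.3,210), scene (247,178). The flat black block at top (271,226) is charcoal, not the grip.
- **Sleeves:** black, red and brown, all standing.
- **Corks:** four tan ones on the blue mat. The three green rings and one yellow ring are decoys.

Next I'll measure from both fixed views.

```bash
cat >> h.py <<'E'
def tri(*cuv):
    A=np.zeros((3,3));b=np.zeros(3);L=[]
    for c,u,v in cuv:
        o,d=ray(c,u,v);d=d/np.linalg.norm(d);M=np.eye(3)-np.outer(d,d);A+=M;b+=M@o;L.append((o,M))
    X=np.linalg.solve(A,b); return X,[float(np.linalg.norm(M@(X-o))) for o,M in L]
E
python3 - <<'E'
from h import *
np.set_printoptions(precision=1,suppress=True)
c=load('top0'); s=load('scene0')
T=lambda x,y:(190+x/5-.4,130+y/5-.4); S=lambda x,y:(225+x/5-.4,130+y/5-.4)
pairs={'grip':(T(303,400),S(109,206)),'mA':(T(280,97),S(325,306)),'mB':(T(107,150),S(408,213)),'mC':(T(157,320),S(257,166)),'mD':(T(330,267),S(173,247)),'hub':(T(226,212),S(287,290))}
for k,(a,b) in pairs.items(): print(k,*tri((c,*a),(s,*b)), onplane(c,*a,{'grip':144,'hub':108}.get(k,163)))
E
```

```text
grip [471.2 -54.8 145.7] [0.13271562337226545, 0.13271562337226359] [471.3 -54.7 144. ]
mA [671.3 -37.5 161.3] [0.25451470234777895, 0.2545147023475449] [670.9 -37.7 163. ]
mB [635.8  77.4 166.2] [2.2082356166586625, 2.2082356166587016] [634.7  76.1 163. ]
mC [522.7  41.6 164.4] [0.17852441569129338, 0.17852441569122052] [522.7  41.6 163. ]
mD [558.3 -72.  164.9] [0.2783912571466018, 0.2783912571465631] [558.7 -71.8 163. ]
hub [599.2  -0.2 116.1] [0.5416375128429772, 0.5416375128429423] [599.6  -0.2 108. ]
```

```bash
cat >> h.py <<'E'
def plan(x,y,z,yaw=None,flip=True):
    """yaw: deg angle of tool z axis in world (mod 180), tool x down"""
    s=arm.get_state();R=np.asarray(s['tool_rot']);p=np.asarray(s['eef_pos'])
    from scipy.spatial.transform import Rotation as Ro
    d=R.T@(np.array([x,y,z])-p)/25
    cur=np.degrees(np.arctan2(R[1,2],R[0,2]))
    opts=[]
    if yaw is None: yaw=cur
    for y0 in([yaw,yaw+180] if flip else [yaw]):
        a=np.radians(y0);Z=np.array([np.cos(a),np.sin(a),0]);X=np.array([0,0,-1.]);Y=np.cross(Z,X)
        rv=Ro.from_matrix(R.T@np.stack([X,Y,Z],1)).as_rotvec(degrees=True)/5; opts.append(rv)
    print('t',round(s['clock'],2),'pos',np.round(p,1),'yaw',round(float(cur),1),'j',np.round(s['joints'],2),'F',np.round(s['contact_force'],1),'w',round(s['grip_width'],3))
    print('shift',np.round(d,2),'turn',[np.round(o,2).tolist() for o in opts])
E
python3 -c "
from h import *
plan(471,-55,270,-66.4)"
```

```text
t 0.15 pos [249.3 517.6 230.6] yaw 64.3 j [ 1.01  0.38  0.08  1.27 -0.    1.46] F [ 0.3 -0.4 -0.2] w 1.005
shift [ -1.55 -17.93 -16.79] turn [[26.14, -0.01, 0.02], [-9.86, -0.02, -0.01]]
```

Emit:
carry_out(deltas=[85,-1.55,-3.6,-3.4,-2,0,0,85,-1.55,-7.2,-6.7,-4,0,0,85,-1.55,-10.8,-10.1,-6,0,0,85,-1.55,-14.4,-13.4,-8,0,0,85,-1.55,-17.9,-16.8,-9.86,0,0])

```text
clock: 0.78
eef_pos: [353.7, 251.5, 262.4]
tool_rot: [[-0.001, -0.927, -0.375], [-0.001, -0.375, 0.927], [-1.0, 0.001, -0.001]]
contact_force: [0.8, 0.7, -0.3]
grip_width: 0.997
```

```bash
python3 -c "
from h import *
plan(471,-55,270,-66.4)"
```

```text
t 0.78 pos [353.7 251.5 262.4] yaw 112.0 j [ 0.47  0.08 -0.22  1.27 -0.    0.09] F [ 0.8  0.7 -0.3] w 0.997
shift [ -0.29   0.24 -13.12] turn [[35.68, -0.02, 0.02], [-0.32, -0.01, -0.01]]
```

Emit:
carry_out(deltas=[85,-0.29,0.24,-3,-0.3,0,0,85,-0.29,0.24,-6,-0.3,0,0,85,-0.29,0.24,-9.5,-0.3,0,0,85,-0.29,0.24,-13.1,-0.3,0,0,85,-0.29,0.24,-13.1,-0.3,0,0])

```text
clock: 1.4
eef_pos: [464.7, -40.4, 270.0]
tool_rot: [[-0.0, -0.917, -0.399], [-0.001, -0.399, 0.917], [-1.0, 0.001, -0.001]]
contact_force: [1.1, 0.5, 1.2]
grip_width: 0.994
```

```bash
python3 -c "
from h import *
plan(471,-55,270,-66.4)
shot('wrist','w1')"
```

```text
t 1.4 pos [464.7 -40.4 270. ] yaw 113.5 j [-0.22  0.15 -0.13  1.3  -0.   -0.63] F [1.1 0.5 1.2] w 0.994
shift [-0.    0.   -0.63] turn [[35.98, -0.01, 0.01], [-0.02, -0.01, -0.01]]
```

View pics/w1.png

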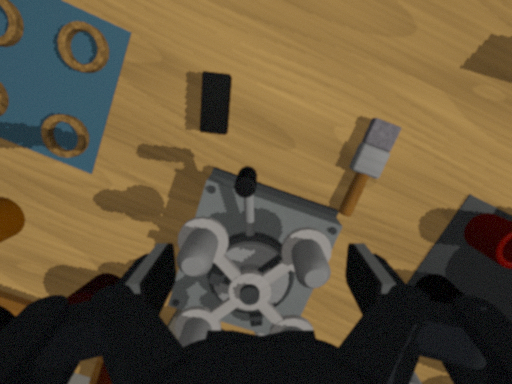

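```bash
python3 -c "
from h import *
np.set_printoptions(precision=1,suppress=True)
c=load('w1');t=load('top0')
print(proj(c,[471,-55,144]),proj(c,[599,0,108]))
print(onplane(c,246,173,144),onplane(c,249.5,292,108),tri((c,246,173),(t,250.2,209.6)))
crop(c,180,150,340,270,5,'w1c')
plan(471.5,-55,270,-66.4)
"
```

```text
[243.6 189.5] [246.6 292.6]
[455.2 -59.1 144. ] [596.8   3.  108. ] (array([472.8, -54.7,  60. ]), [1.372888891544776, 1.3728888915447883])
t 1.45 pos [467.6 -47.5 269.5] yaw 113.1 j [-0.2  0.1 -0.1  1.3 -0.  -0.6] F [ 4.9 -6.1  0.2] w 0.998
shift [-0.  -0.  -0.3] turn [[35.9, -0.03, 0.14], [-0.1, -0.09, -0.02]]
```

View pics/w1c.png

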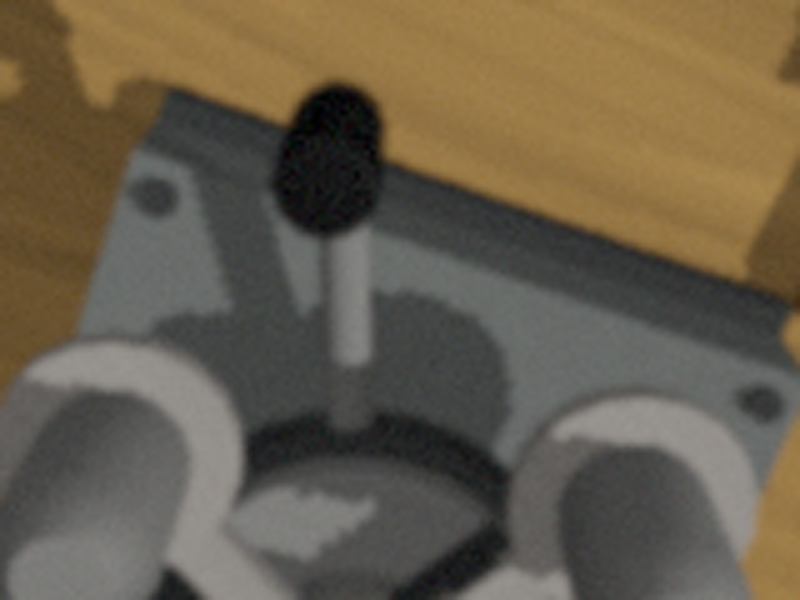

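Emit:
carry_out(deltas=[60,1.5,0,-0.3,-0.1,0,0,60,3,0,-0.3,-0.1,0,0,60,4.5,0,-0.3,-0.1,0,0,60,6.5,0,-0.3,-0.1,0,0,60,6.5,0,-0.3,-0.1,0,0])

```text
clock: 2.08
eef_pos: [466.5, -54.4, 103.7]
tool_rot: [[-0.008, -0.916, -0.4], [-0.005, -0.4, 0.916], [-1.0, 0.009, -0.002]]
contact_force: [0.8, 0.6, 0.2]
grip_width: 0.705
```

```bash
python3 -c "
from h import *
plan(471,-55,106,-66.4)
c=shot('wrist','w2')"
```

```text
t 2.08 pos [466.5 -54.4 103.7] yaw 113.6 j [-0.25  0.26 -0.43  0.89 -0.01 -0.66] F [0.8 0.6 0.2] w 0.705
shift [-0.09 -0.16 -0.1 ] turn [[36.0, -0.17, 0.03], [-0.0, -0.02, -0.11]]
```

View pics/w2.png

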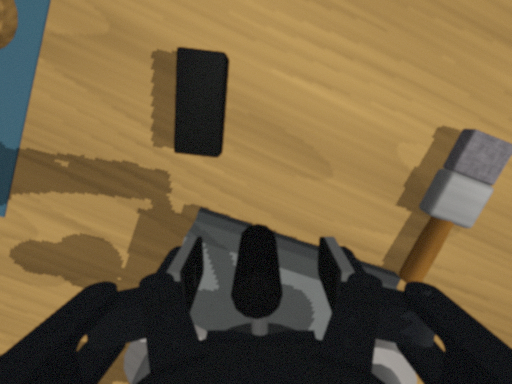

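The grip sits at (258,290), between the pads at (195,270) and (330,270). Closing on it.

Emit:
carry_out(deltas=[0,-0.1,-0.15,-0.1,0,0,0,0,-0.1,-0.15,-0.1,0,0,0,0,-0.1,-0.15,-0.1,0,0,0,0,-0.1,-0.15,-0.1,0,0,0,0,-0.1,-0.15,-0.1,0,0,0], newtons=40)

```text
clock: 2.75
eef_pos: [475.4, -55.5, 111.0]
tool_rot: [[0.002, -0.916, -0.401], [-0.006, -0.401, 0.916], [-1.0, 0.001, -0.006]]
contact_force: [-0.1, 1.9, 6.6]
grip_width: 0.245
```

```bash
cat > lev.py <<'E'
from h import *
import sys
from scipy.spatial.transform import Rotation as Ro
np.set_printoptions(precision=2,suppress=True)
hx,hy=float(sys.argv[1]),float(sys.argv[2]); dphis=list(map(float,sys.argv[3:]))
s=arm.get_state();R=np.asarray(s['tool_rot']);p=np.asarray(s['eef_pos'])
print(s['clock'],p,s['contact_force'],s['ft_torque'],s['grip_width'],s['joints'])
v=p[:2]-[hx,hy]; phi=np.arctan2(-v[1],-v[0]); r=np.hypot(*v); print('phi',phi,'r',r, 'tangF', float(np.dot(s['contact_force'][:2],[-np.sin(phi),np.cos(phi)])))
for d in dphis:
    f=phi-d; q=np.array([hx-r*np.cos(f),hy-r*np.sin(f),p[2]])
    print(np.round(R.T@(q-p)/25,2), 'turn',round(np.degrees(d)/5,2))
E
python3 lev.py 598.5 1 .1 .2 .3 .4 .5
```

```text
2.75 [475.35 -55.52 111.04] [-0.12  1.9   6.55] [0.62 0.16 0.  ] 0.24494715223072736 [-0.25  0.26 -0.41  0.9  -0.01 -0.66]
phi 0.4302656415897954 r 135.49695512501995 tangF 1.7820430851762306
[-0.   -0.02  0.54] turn 1.15
[-0.01 -0.09  1.08] turn 2.29
[-0.01 -0.21  1.61] turn 3.44
[-0.01 -0.39  2.12] turn 4.58
[-0.02 -0.62  2.61] turn 5.73
```

Emit:
carry_out(deltas=[0,0,0,0.25,0.5,0,0,0,0,-0.02,0.54,1.15,0,0,0,0,-0.05,0.81,1.7,0,0,0,0,-0.09,1.08,2.3,0,0,0,0,-0.09,1.08,2.3,0,0])

```text
clock: 3.38
eef_pos: [466.2, -29.6, 111.1]
tool_rot: [[0.001, -0.978, -0.211], [-0.006, -0.211, 0.978], [-1.0, 0.0, -0.006]]
contact_force: [-1.7, 0.1, -2.2]
grip_width: 0.242
```

```bash
python3 lev.py 598.5 1 .1 .2 .3 .4 .5
```

```text
3.375 [466.2  -29.64 111.12] [-1.71  0.15 -2.16] [ 0.19  0.31 -0.06] 0.24244302983019617 [-0.2   0.24 -0.44  0.89 -0.01 -0.41]
phi 0.2275465019700072 r 135.80260084959397 tangF 0.5305082642024636
[-0.   -0.02  0.54] turn 1.15
[-0.01 -0.09  1.08] turn 2.29
[-0.01 -0.22  1.61] turn 3.44
[-0.01 -0.4   2.12] turn 4.58
[-0.02 -0.63  2.61] turn 5.73
```

Emit:
carry_out(deltas=[0,0,0,0.27,0.6,0,0,0,0,-0.02,0.54,1.15,0,0,0,0,-0.05,0.81,1.7,0,0,0,0,-0.09,1.08,2.3,0,0,0,0,-0.13,1.3,2.8,0,0])

```text
clock: 4.0
eef_pos: [462.3, 2.2, 111.1]
tool_rot: [[0.001, -0.999, 0.033], [-0.007, 0.033, 0.999], [-1.0, -0.001, -0.007]]
contact_force: [-2.0, -2.9, -3.6]
grip_width: 0.245
```

```bash
python3 lev.py 598.5 1 .05 .1 .2 .3
```

```text
4.0 [462.27   2.22 111.14] [-1.99 -2.94 -3.55] [-0.27  0.24  0.19] 0.2449585579322879 [-0.13  0.23 -0.45  0.89 -0.01 -0.1 ]
phi -0.008991319100506432 r 136.23741650022984 tangF -2.956840119848583
[-0.   -0.    0.27] turn 0.57
[-0.   -0.01  0.54] turn 1.15
[-0.01 -0.08  1.08] turn 2.29
[-0.01 -0.21  1.62] turn 3.44
```

Emit:
carry_out(deltas=[0,0,0,0.27,0.6,0,0,0,0,-0.01,0.54,1.15,0,0,0,0,-0.04,0.81,1.7,0,0,0,0,-0.06,0.95,2.0,0,0,0,0,-0.06,0.95,2.0,0,0])

```text
clock: 4.62
eef_pos: [464.3, 26.1, 111.1]
tool_rot: [[0.0, -0.979, 0.205], [-0.007, 0.205, 0.979], [-1.0, -0.001, -0.007]]
contact_force: [-2.4, -0.0, -1.4]
grip_width: 0.245
```

```bash
python3 lev.py 598.5 1 .05 .1 .2 .3
```

```text
4.625 [464.3   26.07 111.12] [-2.42 -0.03 -1.41] [0.15 0.43 0.1 ] 0.24519005754045323 [-0.08  0.24 -0.44  0.89 -0.01  0.13]
phi -0.18469202983134186 r 136.5196031830926 tangF -0.4712479140215804
[-0.   -0.    0.27] turn 0.57
[-0.   -0.02  0.55] turn 1.15
[-0.01 -0.09  1.09] turn 2.29
[-0.01 -0.21  1.62] turn 3.44
```

Emit:
carry_out(deltas=[0,0,0,0.14,0.3,0,0,0,0,0,0.28,0.6,0,0,0,0,-0.01,0.42,0.9,0,0,0,0,-0.02,0.55,1.15,0,0])

```text
clock: 5.12
eef_pos: [467.4, 39.6, 111.1]
tool_rot: [[-0.0, -0.953, 0.303], [-0.007, 0.303, 0.953], [-1.0, -0.002, -0.007]]
contact_force: [-3.5, -3.1, 1.3]
grip_width: 0.244
```

```bash
python3 lev.py 598.5 1 .05 .1 .2 .3
```

```text
5.125 [467.39  39.6  111.11] [-3.48 -3.12  1.31] [-0.22  0.71  0.01] 0.24380508654866592 [-0.05  0.24 -0.43  0.9  -0.01  0.26]
phi -0.28632596529568377 r 136.6756757145311 tangF -3.9777760014494925
[-0.   -0.    0.27] turn 0.57
[-0.   -0.02  0.55] turn 1.15
[-0.01 -0.09  1.09] turn 2.29
[-0.01 -0.21  1.62] turn 3.44
```

Emit:
carry_out(deltas=[0,0,0,0.14,0.3,0,0,0,0,0,0.28,0.6,0,0,0,0,-0.01,0.42,0.9,0,0,0,0,-0.02,0.55,1.15,0,0])

```text
clock: 5.62
eef_pos: [471.9, 52.8, 111.1]
tool_rot: [[-0.001, -0.917, 0.399], [-0.007, 0.399, 0.917], [-1.0, -0.002, -0.007]]
contact_force: [-5.0, -3.0, 2.1]
grip_width: 0.24
```

```bash
python3 lev.py 598.5 1 .03 .05 .1 .2 .3
```

```text
5.625 [471.88  52.85 111.11] [-5.   -2.98  2.07] [-0.17  0.83  0.03] 0.23995991293793975 [-0.02  0.25 -0.42  0.9  -0.01  0.39]
phi -0.38865675109436365 r 136.82392738765142 tangF -4.648422508928889
[-0.    0.    0.16] turn 0.34
[-0.   -0.    0.27] turn 0.57
[-0.   -0.02  0.55] turn 1.15
[-0.01 -0.09  1.09] turn 2.29
[-0.01 -0.21  1.62] turn 3.44
```

Emit:
carry_out(deltas=[0,0,0,0.14,0.3,0,0,0,0,0,0.27,0.57,0,0,0,0,-0.01,0.36,0.75,0,0,0,0,-0.01,0.36,0.75,0,0])

```text
clock: 6.12
eef_pos: [475.7, 61.5, 111.1]
tool_rot: [[-0.001, -0.889, 0.458], [-0.006, 0.458, 0.889], [-1.0, -0.002, -0.006]]
contact_force: [-4.6, -1.0, 2.3]
grip_width: 0.239
```

```bash
python3 lev.py 598.5 1 .03 .05 .1 .2 .3
```

```text
6.125 [475.66  61.48 111.1 ] [-4.62 -0.97  2.35] [ 0.08  0.78 -0.04] 0.23930475345199484 [ 0.    0.26 -0.4   0.9  -0.01  0.48]
phi -0.45750455875736284 r 136.92132341943048 tangF -2.9157280869057915
[-0.    0.    0.16] turn 0.34
[-0.   -0.    0.27] turn 0.57
[-0.   -0.02  0.55] turn 1.15
[-0.01 -0.09  1.09] turn 2.29
[-0.01 -0.21  1.62] turn 3.44
```

Emit:
carry_out(deltas=[0,0,0,0.14,0.3,0,0,0,0,0,0.27,0.57,0,0,0,0,-0.01,0.36,0.75,0,0,0,0,-0.01,0.36,0.75,0,0])

```text
clock: 6.62
eef_pos: [479.8, 69.5, 111.1]
tool_rot: [[-0.001, -0.857, 0.516], [-0.006, 0.516, 0.857], [-1.0, -0.002, -0.006]]
contact_force: [-4.9, -1.9, 2.9]
grip_width: 0.245
```

```bash
python3 lev.py 598.5 1 .03 .05 .1 .2 .3
```

```text
6.625 [479.82  69.46 111.1 ] [-4.86 -1.95  2.87] [-0.16  0.88 -0.08] 0.24535047051921277 [ 0.02  0.27 -0.39  0.91 -0.01  0.56]
phi -0.5232353170751642 r 137.00770411681324 tangF -4.115081216211334
[-0.    0.    0.16] turn 0.34
[-0.   -0.    0.27] turn 0.57
[-0.   -0.02  0.55] turn 1.15
[-0.01 -0.09  1.09] turn 2.29
[-0.01 -0.21  1.62] turn 3.44
```

Emit:
carry_out(deltas=[0,0,0,0.14,0.3,0,0,0,0,0,0.27,0.57,0,0,0,0,-0.01,0.36,0.75,0,0,0,0,-0.01,0.36,0.75,0,0])

```text
clock: 7.12
eef_pos: [484.3, 77.0, 111.1]
tool_rot: [[-0.002, -0.821, 0.571], [-0.007, 0.571, 0.821], [-1.0, -0.002, -0.006]]
contact_force: [-6.4, -2.6, 3.2]
grip_width: 0.245
```

```bash
python3 lev.py 598.5 1 .03 .05 .1 .2 .3
```

```text
7.125 [484.34  76.96 111.1 ] [-6.36 -2.63  3.23] [-0.24  0.95 -0.04] 0.24485411194335016 [ 0.03  0.28 -0.38  0.91 -0.01  0.64]
phi -0.5870660913143295 r 137.1236004382868 tangF -5.713918309354468
[-0.    0.    0.16] turn 0.34
[-0.   -0.    0.27] turn 0.57
[-0.   -0.02  0.55] turn 1.15
[-0.01 -0.09  1.09] turn 2.29
[-0.01 -0.21  1.63] turn 3.44
```

Emit:
carry_out(deltas=[0,0,0,0.1,0.2,0,0,0,0,0,0.2,0.4,0,0,0,0,0,0.27,0.57,0,0,0,0,0,0.27,0.57,0,0])

```text
clock: 7.62
eef_pos: [487.9, 82.1, 111.1]
tool_rot: [[-0.003, -0.791, 0.612], [-0.008, 0.612, 0.791], [-1.0, -0.003, -0.007]]
contact_force: [-6.4, -3.7, 2.7]
grip_width: 0.244
```

```bash
python3 lev.py 598.5 1 .03 .05 .1 .2 .3
```

```text
7.625 [487.91  82.14 111.09] [-6.36 -3.66  2.72] [-0.4   0.92  0.08] 0.24382127771608791 [ 0.04  0.29 -0.36  0.92 -0.01  0.7 ]
phi -0.6329710270886082 r 137.16278425603826 tangF -6.708595588569069
[-0.    0.    0.16] turn 0.34
[-0.    0.    0.27] turn 0.57
[-0.   -0.01  0.55] turn 1.15
[-0.01 -0.08  1.09] turn 2.29
[-0.01 -0.2   1.63] turn 3.44
```

Emit:
carry_out(deltas=[0,0,0,0.1,0.2,0,0,0,0,0,0.2,0.4,0,0,0,0,0,0.27,0.57,0,0,0,0,0,0.27,0.57,0,0])

```text
clock: 8.12
eef_pos: [491.7, 87.1, 111.1]
tool_rot: [[-0.003, -0.759, 0.651], [-0.008, 0.651, 0.759], [-1.0, -0.003, -0.009]]
contact_force: [-5.1, -3.6, 4.3]
grip_width: 0.247
```

```bash
python3 lev.py 598.5 1 .03 .05 .1 .2 .3
```

```text
8.125 [491.69  87.12 111.11] [-5.15 -3.63  4.28] [-0.39  0.97  0.2 ] 0.24691821900076194 [ 0.05  0.3  -0.35  0.92 -0.01  0.76]
phi -0.678531478470298 r 137.20331568432053 tangF -6.055271669123662
[-0.    0.    0.16] turn 0.34
[-0.    0.    0.27] turn 0.57
[-0.   -0.01  0.55] turn 1.15
[-0.01 -0.08  1.09] turn 2.29
[-0.01 -0.2   1.63] turn 3.44
```

Emit:
carry_out(deltas=[0,0,0,0.1,0.2,0,0,0,0,0,0.2,0.4,0,0,0,0,0,0.27,0.57,0,0,0,0,0,0.27,0.57,0,0])

```text
clock: 8.62
eef_pos: [495.7, 91.8, 111.1]
tool_rot: [[-0.004, -0.726, 0.688], [-0.01, 0.688, 0.726], [-1.0, -0.004, -0.01]]
contact_force: [-5.8, -4.2, 4.1]
grip_width: 0.248
```

```bash
python3 lev.py 598.5 1 .03 .05 .1 .2 .3; python3 -c "
from h import *
shot('wrist','w3');shot('top','t3')
crop(load('t3'),190,130,290,250,5,'t3c')"
```

```text
8.625 [495.67  91.85 111.11] [-5.76 -4.19  4.11] [-0.38  0.96  0.28] 0.2479399784874244 [ 0.06  0.31 -0.34  0.93 -0.01  0.82]
phi -0.7235963146544475 r 137.21728431306076 tangF -6.955549193098768
[-0.    0.    0.16] turn 0.34
[-0.    0.    0.27] turn 0.57
[-0.01 -0.01  0.55] turn 1.15
[-0.01 -0.07  1.09] turn 2.29
[-0.02 -0.19  1.63] turn 3.44
```

View pics/w3.png

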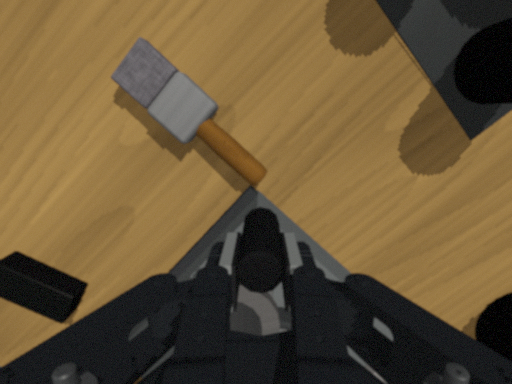

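View pics/t3c.png

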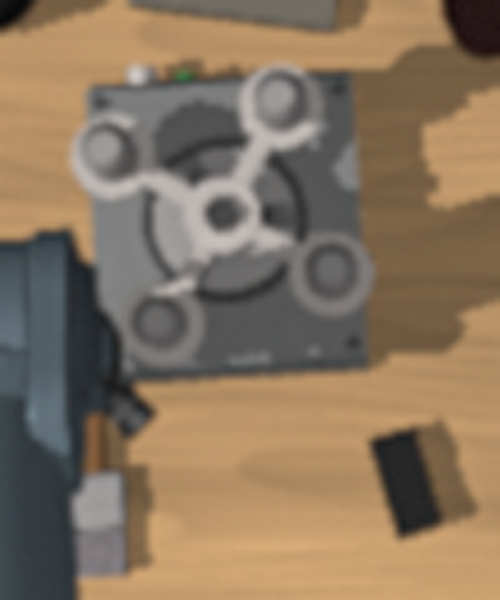

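The pads still hold the grip at (260,265), and the carrier has hardly turned. I'll keep pushing until it stiffens.

Emit:
carry_out(deltas=[0,0,0,0.1,0.2,0,0,0,0,0,0.2,0.4,0,0,0,0,0,0.27,0.57,0,0,0,0,0,0.27,0.57,0,0])

```text
clock: 9.22
eef_pos: [497.1, 92.8, 110.9]
tool_rot: [[-0.009, -0.69, 0.724], [-0.019, 0.724, 0.689], [-1.0, -0.007, -0.02]]
contact_force: [-13.3, -14.0, 10.7]
grip_width: 0.242
```

```bash
python3 lev.py 598.5 1 .03 .05 .1 .2 .3
```

```text
9.225 [497.13  92.83 110.94] [-13.26 -13.98  10.7 ] [-2.3   2.04  0.2 ] 0.2418072795707868 [ 0.07  0.32 -0.32  0.94 -0.02  0.88]
phi -0.7360945309490855 r 136.78001095852576 tangF -19.263075881700722
[-0.    0.01  0.16] turn 0.34
[-0.01  0.01  0.27] turn 0.57
[-0.01  0.01  0.55] turn 1.15
[-0.02 -0.03  1.09] turn 2.29
[-0.03 -0.12  1.63] turn 3.44
```

It stopped against about 19 N, so it's tight. Releasing and backing off upward.

Emit:
carry_out(deltas=[60,0,0,0,0,0,0,60,0,0,0,0,0,0,60,0,0,0,0,0,0,60,-1,0,0,0,0,0,60,-3,0,0,0,0,0])

```text
clock: 9.85
eef_pos: [496.8, 94.6, 185.0]
tool_rot: [[-0.013, -0.69, 0.724], [-0.018, 0.724, 0.69], [-1.0, -0.004, -0.022]]
contact_force: [1.4, 0.2, 0.4]
grip_width: 0.703
```

```bash
python3 -c "
from h import *
plan(497,93,350,135)"
```

```text
t 9.85 pos [496.8  94.6 185. ] yaw 43.6 j [ 0.07  0.27 -0.19  1.12 -0.02  0.88] F [1.4 0.2 0.4] w 0.703
shift [-6.6  -0.08 -0.18] turn [[-18.28, -0.24, -0.16], [17.72, -0.16, 0.23]]
```

```bash
python3 -c "
from h import *
plan(560,0,330,90,False)"
```

```text
t 9.85 pos [496.8  94.6 185. ] yaw 43.6 j [ 0.07  0.27 -0.19  1.12 -0.02  0.88] F [1.4 0.2 0.4] w 0.703
shift [-5.76 -4.51 -0.91] turn [[-9.28, -0.26, -0.06]]
```

Emit:
carry_out(deltas=[85,-2,0,0,0,0,0,85,-4,-1,-0.2,-2,-0.1,0,85,-5.76,-3,-0.6,-4.5,-0.2,0,85,-5.76,-4.5,-0.9,-7,-0.26,-0.06,85,-5.76,-4.51,-0.91,-9.28,-0.26,-0.06])

```text
clock: 10.48
eef_pos: [562.6, -2.3, 330.6]
tool_rot: [[0.004, -0.998, 0.07], [-0.001, 0.07, 0.998], [-1.0, -0.004, -0.001]]
contact_force: [0.4, 0.3, -0.3]
grip_width: 0.997
```

Emit:
carry_out(deltas=[85,0,0,0,0,0,0])

```text
clock: 10.6
eef_pos: [563.4, -2.4, 330.7]
tool_rot: [[0.006, -0.997, 0.072], [-0.0, 0.072, 0.997], [-1.0, -0.006, -0.0]]
contact_force: [0.0, 0.5, 0.3]
grip_width: 0.996
```

```bash
python3 -c "
from h import *
plan(560,0,330,90,False)
shot('wrist','w4');shot('top','t4');shot('scene','s4')
crop(load('s4'),225,130,365,250,5,'s4c')"
```

```text
t 10.6 pos [563.4  -2.4 330.7] yaw 85.9 j [-0.12  0.35  0.3   1.51  0.   -0.04] F [0.  0.5 0.3] w 0.996
shift [0.03 0.14 0.09] turn [[-0.83, -0.0, 0.06]]
```

View pics/w4.png

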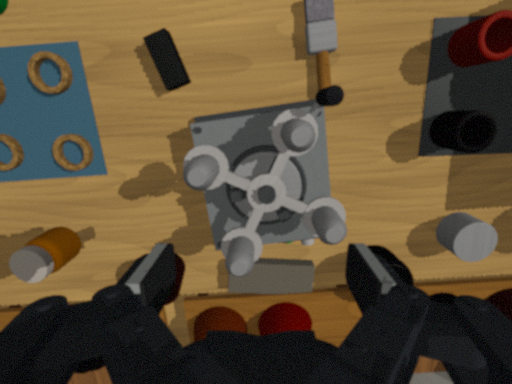

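View pics/s4c.png

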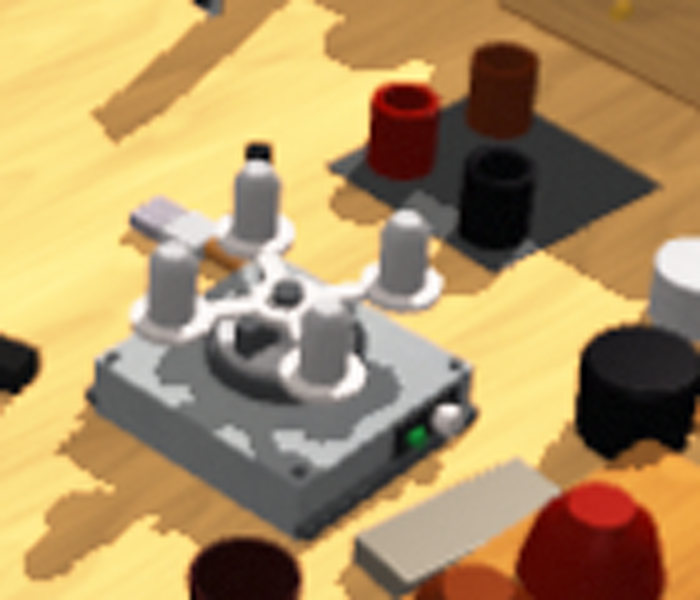

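```bash
cat > mand.py <<'E'
from h import *
import sys
np.set_printoptions(precision=1,suppress=True)
def mand(tag,seeds):
    c=load(tag);W=cloud(c);out=[]
    for s in seeds:
        D=np.hypot(W[...,0]-s[0],W[...,1]-s[1]); m=(D<35)&(W[...,2]>140)&(W[...,2]<180)
        z=W[m][:,2]; zt=np.percentile(z,97); P=W[m&(W[...,2]>zt-3)]
        (x,y),r=cv2.minEnclosingCircle(P[:,:2].astype(np.float32))
        # shank points axis: seat disc ring
        ms=(D<45)&(np.abs(W[...,2]-108)<5)
        print(tag,s,'n',len(P),'ztop',zt,'mean',P.mean(0),'mec',np.array([x,y,r]),'seat n',ms.sum(),W[ms].mean(0) if ms.sum() else ''); out.append(P.mean(0))
    return np.array(out)
if __name__=='__main__':
    o=mand(sys.argv[1],[(671,-37),(635,77),(523,42),(558,-72)])
    print('centre',o.mean(0),'r',np.hypot(*(o-o.mean(0))[:,:2].T))
E
python3 mand.py w4; python3 mand.py t4; python3 mand.py s4
```

```text
w4 (671, -37) n 245 ztop 165.26400172668767 mean [670.5 -36.8 164.2] mec [671.1 -36.8  11.8] seat n 728 [657.2 -32.5 109. ]
w4 (635, 77) n 266 ztop 165.2298841898206 mean [635.   77.6 164.1] mec [635.   77.8  12. ] seat n 797 [624.7  68.2 109. ]
w4 (523, 42) n 363 ztop 165.42312925955417 mean [520.7  42.  164.2] mec [520.6  42.2  11.6] seat n 962 [522.8  34.9 109.2]
w4 (558, -72) n 318 ztop 165.32152561460057 mean [556.2 -72.  164.2] mec [556.3 -72.4  11.8] seat n 866 [553.9 -60.3 109.1]
centre [595.6   2.7 164.2] r [84.6 84.6 84.6 84.5]
t4 (671, -37) n 5 ztop 163.52408684668634 mean [673.7 -46.3 162.6] mec [672.9 -44.    5.2] seat n 43 [672.7 -54.5 107.1]
s4 (671, -37) n 16 ztop 166.51456772190514 mean [677.7 -39.8 165.3] mec [677.8 -40.4  10.5] seat n 89 [680.9 -43.9 108.2]
s4 (635, 77) n 13 ztop 166.21727942779745 mean [642.6  76.5 165.1] mec [642.4  76.6  10.8] seat n 88 [641.7  64.3 108.3]
s4 (523, 42) n 13 ztop 165.21232136264285 mean [526.9  38.6 164.6] mec [528.9  40.9  11.5] seat n 80 [533.1  34.7 108.1]
s4 (558, -72) n 15 ztop 165.56740274639142 mean [562.5 -76.5 164.4] mec
[... 292 characters left out ...]
t=np.percentile(z,97); P=W[m&(W[...,2]>zt-3)]
                    ~~~~~~~~~~~~~^^^^^^
    return _quantile_unchecked(
        a, q, axis, out, overwrite_input, method, keepdims, weights)
    return _ureduce(a,
                    func=_quantile_ureduce_func,
    ...<5 lines>...
                    overwrite_input=overwrite_input,
                    method=method)
    r = func(a, **kwargs)
    result = _quantile(arr,
                       quantiles=q,
    ...<2 lines>...
                       out=out,
                       weights=wgt)
    slices_having_nans = np.isnan(arr[-1, ...])
                                  ~~~^^^^^^^^^
IndexError: index -1 is out of bounds for axis 0 with size 0
```

Wrist view: mandrel tops at (297,134), (205,170), (325,220) and (240,252), all level at z≈164, 84.6 mm from a centre at (595.6,2.7). The lever grip is at (330,94). The carrier is upright. Next, the corks and sleeves.

```bash
cat > rings.py <<'E'
from h import *
import sys
np.set_printoptions(precision=1,suppress=True)
def top_rings(tag):
    c=load(tag);W=cloud(c);hsv=cv2.cvtColor(c['pixels'],cv2.COLOR_RGB2HSV)
    # blue mat region then non-blue blobs
    blue=((hsv[...,0]>95)&(hsv[...,0]<115)&(hsv[...,1]>90)).astype(np.uint8)
    n,l,st,ce=cv2.connectedComponentsWithStats(blue)
    for i in range(1,n):
        if st[i,4]>15: print('blue comp',ce[i],st[i])
    return c,blue,hsv
if __name__=='__main__':
    c,b,h=top_rings('top0')
    for p in [(320,193),(352,195),(320,226),(350,222)]: print(p,onplane(c,*p,16))
    for p in [(153,188),(148,222),(117,218)]: print(p,onplane(c,*p,66))
    cv2.imwrite('pics/blue.png',b*255)
E
python3 rings.py
```

```text
blue comp [349. 184.] [338 184  23   1  23]
(320, 193) [ 535.5 -303.1   16. ]
(352, 195) [ 529.4 -418.    16. ]
(320, 226) [ 417.1 -303.4   16. ]
(350, 222) [ 432.4 -410.8   16. ]
(153, 188) [544.8 287.5  66. ]
(148, 222) [425.9 302.5  66. ]
(117, 218) [438.8 411.1  66. ]
```

```bash
python3 -c "
from h import *
plan(420,-345,330,90,False)"
```

```text
t 10.75 pos [562.7  -1.8 330.7] yaw 85.9 j [-0.12  0.35  0.29  1.51 -0.   -0.04] F [-0.7 -0.1 -0.1] w 0.995
shift [ 1.00e-02  4.72e+00 -1.41e+01] turn [[-0.82, -0.01, 0.05]]
```

Emit:
carry_out(deltas=[85,0,1,-2.5,-0.2,0,0.05,85,0,2,-5,-0.4,0,0.05,85,0,3,-7.5,-0.6,0,0.05,85,0,4,-10.5,-0.8,0,0.05,85,0,4.72,-14.1,-0.82,0,0.05])

```text
clock: 11.38
eef_pos: [436.7, -288.9, 330.8]
tool_rot: [[0.001, -1.0, 0.0], [-0.001, 0.0, 1.0], [-1.0, -0.001, -0.001]]
contact_force: [0.8, 0.2, 0.2]
grip_width: 0.991
```

```bash
python3 -c "
from h import *
plan(420,-345,330,90,False)"
```

```text
t 11.38 pos [ 436.7 -288.9  330.8] yaw 90.0 j [-0.71  0.27  0.18  1.48  0.   -0.71] F [0.8 0.2 0.2] w 0.991
shift [ 0.03  0.67 -2.24] turn [[-0.0, -0.01, 0.02]]
```

Emit:
carry_out(deltas=[85,0,0.67,-2.2,0,0,0,85,0,0.67,-2.2,0,0,0,85,0,0.67,-2.2,0,0,0])

```text
clock: 11.75
eef_pos: [420.1, -343.1, 330.8]
tool_rot: [[0.002, -1.0, 0.001], [-0.0, 0.001, 1.0], [-1.0, -0.002, -0.0]]
contact_force: [0.1, 0.5, 0.3]
grip_width: 0.995
```

```bash
python3 -c "
from h import *
plan(420,-345,330,90,False)
shot('wrist','w5')"
```

```text
t 11.75 pos [ 420.1 -343.1  330.8] yaw 89.9 j [-0.8   0.31  0.24  1.5   0.   -0.8 ] F [0.1 0.5 0.3] w 0.995
shift [ 0.03  0.   -0.07] turn [[-0.01, -0.0, 0.02]]
```

View pics/w5.png

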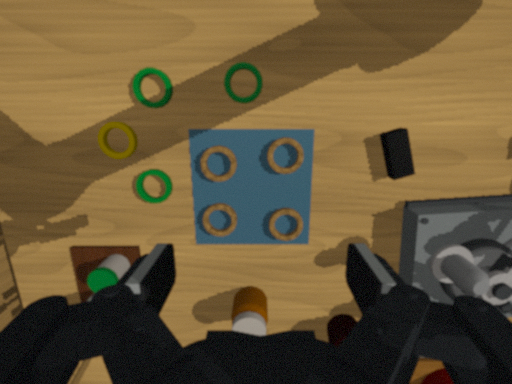

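Four tan corks on the blue mat at (285,155), (218,163), (219,220) and (286,225). The green and yellow rings at (152,88), (243,82), (117,140) and (154,186) are off the mat and will be left. I'll measure the corks and triangulate against the top view.

```bash
cat > corks.py <<'E'
from h import *
import sys
np.set_printoptions(precision=1,suppress=True)
def corkpix(c,roi=None):
    hsv=cv2.cvtColor(c['pixels'],cv2.COLOR_RGB2HSV);H,S,V=cv2.split(hsv)
    blue=((H>95)&(H<118)&(S>70)).astype(np.uint8)
    n,l,st,ce=cv2.connectedComponentsWithStats(blue)
    hull=np.zeros_like(blue)
    cand=[i for i in range(1,n) if st[i,4]>100]
    mat=max(cand,key=lambda i:st[i,4]) 
    pts=np.argwhere(l==mat)[:,::-1].astype(np.int32)
    cv2.fillConvexPoly(hull,cv2.convexHull(pts),1)
    tan=((H>5)&(H<24)&(S>60)&(hull>0)).astype(np.uint8)
    hull=cv2.dilate(hull,np.ones((3,3)))
    cn,_=cv2.findContours(tan,cv2.RETR_EXTERNAL,cv2.CHAIN_APPROX_NONE);out=[]
    for k in cn:
        if cv2.contourArea(k)<150: continue
        e=cv2.fitEllipse(k); out.append(e)
    return out
if __name__=='__main__':
    c=load(sys.argv[1]);z=float(sys.argv[2]) if len(sys.argv)>2 else 13; W=cloud(c)
    for e in corkpix(c):
        (u,v),ax,_=e; print('pix',np.array([u,v]),'ax',np.array(ax),'world@13',onplane(c,u,v,z))
        P=onplane(c,u,v,z); D=np.hypot(W[...,0]-P[0],W[...,1]-P[1]); m=(D>19)&(D<30); zz=W[m][:,2]; q=W[m&(W[...,2]>np.median(zz)-3)&(np.abs(W[...,2]-np.median(zz))<4)]
        (x,y),r=cv2.minEnclosingCircle(q[:,:2].astype(np.float32)); print('   depth: n',len(q),q.mean(0),'mec',x,y,r)
E
python3 corks.py w5; python3 -c "
from h import *
import corks
w=load('w5');t=load('top0')
np.set_printoptions(precision=1,suppress=True)
# triangulate with top ring centres (crop/6+offset)
T=lambda x,y:(300+x/6-.4,170+y/6-.4)
E=sorted([e[0] for e in corks.corkpix(w)])
print(E)
for a,b in zip([(118,140),(306,156),(301,317),(122,337)],[(286,225),(219,220),(218,163),(285,155)]):
    e=min(E,key=lambda q:np.hypot(q[0]-b[0],q[1]-b[1])); print(tri((t,*T(*a)),(w,*e)))
"
```

```text
pix [285.3 223.9] ax [31.7 33.4] world@13 [ 533.2 -301.    13. ]
   depth: n 462 [ 533.  -300.5   17. ] mec 533.8461303710938 -300.3050231933594 28.85638427734375
pix [219.3 219.4] ax [32.  33.7] world@13 [ 524.9 -413.3   13. ]
   depth: n 470 [ 525.  -412.4   17.1] mec 525.7697143554688 -412.8812561035156 28.888259887695312
pix [218.  163.2] ax [34.8 35.8] world@13 [ 428.7 -411.6   13. ]
   depth: n 1511 [ 409.2 -403.8  398.3] mec 418.0479431152344 -404.4236755371094 17.47237205505371
pix [284.8 155.3] ax [34.9 36. ] world@13 [ 416.  -304.7   13. ]
   depth: n 1346 [ 407.9 -300.2  409.8] mec 415.9856872558594 -304.754638671875 29.97739601135254
[(217.9812469482422, 163.22564697265625), (219.29583740234375, 219.39710998535156), (284.7635803222656, 155.30563354492188), (285.3449401855469, 223.9407958984375)]
(array([ 535.8, -301. ,    7.6]), [0.6553154594096231, 0.6553154594095559])
(array([ 527.6, -414.6,    6.3]), [0.31234316324230554, 0.31234316324234973])
(array([ 430.8, -413.1,    0.8]), [0.23100114328011404, 0.23100114328013252])
(array([ 417.4, -304.3,    5.5]), [0.3781329222851668, 0.3781329222851957])
```

```bash
python3 -c "
from h import *
plan(533.5,-300.5,60,90,False)"
```

```text
t 11.8 pos [ 420.4 -342.6  330.9] yaw 90.0 j [-0.8   0.31  0.24  1.5   0.   -0.8 ] F [1.2 0.5 0.2] w 0.996
shift [10.84 -4.51  1.69] turn [[0.0, -0.0, 0.02]]
```

Emit:
carry_out(deltas=[85,2.2,-1.5,0.6,0,0,0,85,4.4,-3,1.2,0,0,0,85,6.6,-4.51,1.69,0,0,0,85,8.8,-4.51,1.69,0,0,0,85,10.84,-4.51,1.69,0,0,0])

```text
clock: 12.42
eef_pos: [535.2, -297.6, 58.6]
tool_rot: [[0.003, -1.0, -0.005], [-0.001, -0.005, 1.0], [-1.0, -0.003, -0.001]]
contact_force: [0.2, -0.7, 0.0]
grip_width: 0.998
```

Emit:
carry_out(deltas=[85,0,0,0,0,0,0])

```text
clock: 12.55
eef_pos: [531.8, -292.6, 54.1]
tool_rot: [[-0.006, -1.0, -0.007], [0.006, -0.007, 1.0], [-1.0, 0.006, 0.006]]
contact_force: [-0.7, 0.5, 0.6]
grip_width: 0.994
```

```bash
python3 -c "
from h import *
plan(533.5,-300.5,2,90,False)
shot('wrist','w6')"; python3 corks.py w6 16
```

```text
t 12.55 pos [ 531.8 -292.6   54.1] yaw 90.4 j [-0.61  0.55 -0.12  0.91  0.   -0.62] F [-0.7  0.5  0.6] w 0.994
shift [ 2.08 -0.08 -0.33] turn [[0.08, 0.07, -0.07]]
pix [248.5 223.8] ax [81.4 84. ] world@13 [ 531.9 -300.6   16. ]
   depth: n 1465 [ 517.5 -298.3  136.4] mec 526.391845703125 -301.8094177246094 29.415912628173828
pix [ 81.8 211. ] ax [82.3 94.6] world@13 [ 523.5 -410.9   16. ]
   depth: n 3181 [ 524.3 -411.8   17. ] mec 525.3312377929688 -412.1601867675781 28.94503402709961
pix [241.5  36.6] ax [90.  96.8] world@13 [ 418.7 -304.2   16. ]
   depth: n 3340 [ 423.4 -304.2   17.2] mec 417.0827941894531 -303.9527282714844 28.88840675354004
pix [57.9 53.9] ax [ 97.6 121.1] world@13 [ 428.6 -409.3   16. ]
   depth: n 4917 [ 428.5 -410.5   17.2] mec 429.61572265625 -410.6872253417969 29.32982063293457
```

View pics/w6.png

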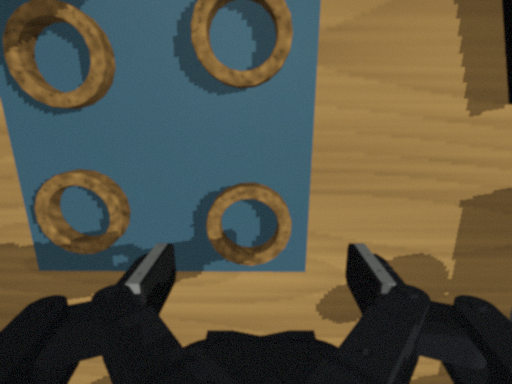

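The target cork is at (249,224), slightly left between the fingers. Descending.

Emit:
carry_out(deltas=[85,0,-0.05,-0.32,0.08,0.07,-0.07,85,0.7,-0.05,-0.32,0.08,0.07,-0.07,85,1.4,-0.05,-0.32,0.08,0.07,-0.07,85,1.9,-0.05,-0.32,0.08,0.07,-0.07,85,2.05,-0.05,-0.32,0.08,0.07,-0.07])

```text
clock: 13.22
eef_pos: [536.2, -302.7, 7.2]
tool_rot: [[0.006, -1.0, -0.0], [-0.004, -0.0, 1.0], [-1.0, -0.006, -0.004]]
contact_force: [-1.1, -0.5, -0.2]
grip_width: 0.996
```

```bash
python3 -c "
from h import *
plan(533.5,-300.5,2,90,False)"
```

```text
t 13.22 pos [ 536.2 -302.7    7.2] yaw 90.0 j [-0.62  0.6  -0.16  0.8   0.   -0.62] F [-1.1 -0.5 -0.2] w 0.996
shift [0.21 0.11 0.09] turn [[0.0, -0.05, 0.07]]
```

Emit:
carry_out(deltas=[85,0.2,0.1,0.08,0,0,0.07,50,0.2,0.1,0.08,0,0,0.07,50,0.2,0.1,0.08,0,0,0.07,50,0.2,0.1,0.08,0,0,0.07,50,0.2,0.1,0.08,0,0,0.07], newtons=25)

```text
clock: 13.85
eef_pos: [534.0, -300.9, 3.0]
tool_rot: [[0.001, -1.0, -0.0], [-0.005, -0.0, 1.0], [-1.0, -0.001, -0.005]]
contact_force: [-2.5, 1.3, 5.8]
grip_width: 0.669
```

Emit:
carry_out(deltas=[50,0,0,0,0,0,0,50,0,0,0,0,0,0])

```text
clock: 14.1
eef_pos: [534.2, -301.0, 3.0]
tool_rot: [[0.001, -1.0, -0.0], [-0.005, -0.0, 1.0], [-1.0, -0.001, -0.005]]
contact_force: [0.5, 0.2, 1.4]
grip_width: 0.667
```

```bash
python3 -c "
from h import *
plan(533.5,-300.5,2,90,False)
shot('wrist','w7')"
```

```text
t 14.1 pos [ 534.2 -301.     3. ] yaw 90.0 j [-0.61  0.61 -0.17  0.79 -0.   -0.61] F [0.5 0.2 1.4] w 0.667
shift [0.04 0.03 0.02] turn [[0.0, -0.06, 0.02]]
```

View pics/w7.png

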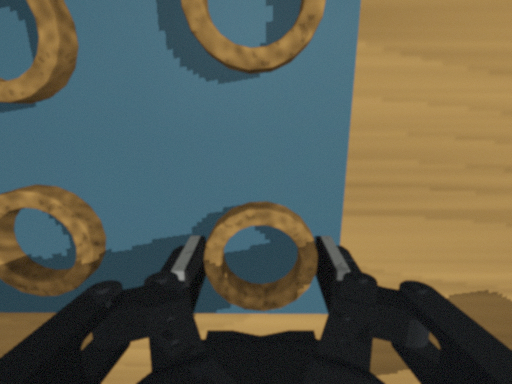

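The pads hold the cork on both sides (205–315, 255). I'll measure where it sits relative to the TCP, then lift.

```bash
cat > held.py <<'E'
from h import *
import sys
np.set_printoptions(precision=2,suppress=True)
# held cork: fit ellipse to outer edge in wrist image near (260,255); ztop relative
def held(c,ztop,tcp,box=(180,190,340,325)):
    hsv=cv2.cvtColor(c['pixels'],cv2.COLOR_RGB2HSV);H,S,V=cv2.split(hsv)
    tan=((H>5)&(H<24)&(S>80)&(V>50)).astype(np.uint8);M=np.zeros_like(tan);x0,y0,x1,y1=box;M[y0:y1,x0:x1]=1;tan&=M
    n,l,st,ce=cv2.connectedComponentsWithStats(tan);i=1+np.argmax(st[1:,4])
    hol=cv2.findContours((l==i).astype(np.uint8),cv2.RETR_CCOMP,cv2.CHAIN_APPROX_NONE)
    for k,hh in zip(hol[0],hol[1][0]):
        if len(k)<30: continue
        e=cv2.fitEllipse(k); P=onplane(c,*e[0],ztop); print('hole' if hh[3]>=0 else 'outer',np.array(e[0]),np.array(e[1]),'world',P,'minus tcp',P-tcp)
if __name__=='__main__':
    s=arm.get_state(); held(load(sys.argv[1]),float(sys.argv[2]),s['eef_pos'])
E
python3 held.py w7 16
python3 -c "
from h import *
W=cloud(load('w7'));np.set_printoptions(precision=1,suppress=True)
from h import arm
m=(np.hypot(W[...,0]-533,W[...,1]+301)<31)&(np.abs(W[...,2]-17)<2.5)
P=W[m];print(len(P),P.mean(0),cv2.minEnclosingCircle(P[:,:2].astype(np.float32)))
plan(533.5,-300.5,230,90,False)"
```

```text
outer [260.2  255.96] [106.71 113.14] world [ 531.23 -301.33   16.  ] minus tcp [-2.97 -0.31 13.  ]
hole [260.21 254.08] [60.   75.28] world [ 530.19 -301.33   16.  ] minus tcp [-4.01 -0.31 13.  ]
5218 [ 532.4 -301.1   17.2] ((532.7870483398438, -301.0555725097656), 30.804523468017578)
t 14.15 pos [ 534.2 -301.     3. ] yaw 90.0 j [-0.6  0.6 -0.2  0.8 -0.  -0.6] F [0.6 0.1 2. ] w 0.668
shift [-9.1  0.  -0. ] turn [[0.0, -0.06, 0.02]]
```

Emit:
carry_out(deltas=[50,-1,0,0,0,0,0,50,-3,0,0,0,0,0,50,-5,0,0,0,0,0,50,-7,0,0,0,0,0,50,-8.5,0,0,0,0,0])

```text
clock: 14.78
eef_pos: [534.3, -300.3, 217.8]
tool_rot: [[0.003, -1.0, -0.0], [-0.006, -0.0, 1.0], [-1.0, -0.003, -0.006]]
contact_force: [-0.1, -0.2, -0.3]
grip_width: 0.665
```

```bash
python3 -c "
from h import *
plan(557.5,-72,220,90,False)"
```

```text
t 14.78 pos [ 534.3 -300.3  217.8] yaw 90.0 j [-0.61  0.45  0.16  1.27 -0.   -0.61] F [-0.1 -0.2 -0.3] w 0.665
shift [-0.14 -0.93  9.13] turn [[0.0, -0.07, 0.03]]
```

Emit:
carry_out(deltas=[50,-0.14,-0.2,2.2,0,-0.07,0.03,50,-0.14,-0.4,4.4,0,-0.07,0.03,50,-0.14,-0.7,6.6,0,-0.07,0.03,50,-0.14,-0.93,8.6,0,-0.07,0.03,50,-0.14,-0.93,9.13,0,-0.07,0.03])

```text
clock: 15.4
eef_pos: [557.4, -69.2, 219.7]
tool_rot: [[-0.0, -1.0, -0.004], [0.0, -0.004, 1.0], [-1.0, 0.0, 0.0]]
contact_force: [0.6, -0.1, -1.1]
grip_width: 0.671
```

Emit:
carry_out(deltas=[50,0,0,0,0,0,0,50,0,0,0,0,0,0])

```text
clock: 15.65
eef_pos: [557.4, -70.3, 219.5]
tool_rot: [[-0.0, -1.0, -0.003], [-0.0, -0.003, 1.0], [-1.0, 0.0, -0.0]]
contact_force: [-0.4, 0.5, -0.5]
grip_width: 0.667
```

```bash
python3 -c "
from h import *
plan(557.5,-72,190,90,False)
shot('wrist','w8')"
```

```text
t 15.65 pos [557.4 -70.3 219.5] yaw 90.2 j [-0.24  0.35  0.02  1.23 -0.   -0.24] F [-0.4  0.5 -0.5] w 0.667
shift [ 1.18 -0.01 -0.07] turn [[0.03, -0.0, -0.01]]
```

View pics/w8.png

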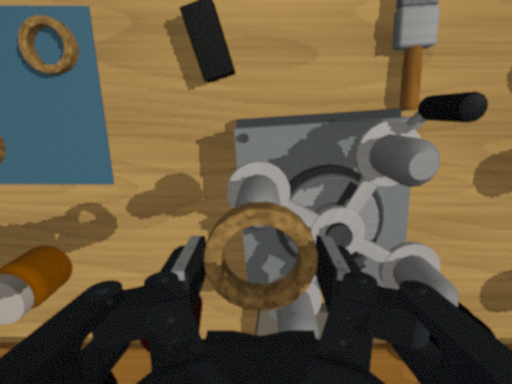

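The cork is held at (262,255), over the near-right mandrel at (258,190). Lowering in steps and watching the force.

Emit:
carry_out(deltas=[50,0.5,0,-0.07,0,0,0,50,1.0,0,-0.07,0,0,0,50,1.5,0,-0.07,0,0,0,50,2.0,0,-0.07,0,0,0,50,2.4,0,-0.07,0,0,0])

```text
clock: 16.32
eef_pos: [557.0, -72.2, 158.4]
tool_rot: [[-0.001, -1.0, -0.002], [-0.0, -0.002, 1.0], [-1.0, 0.001, -0.0]]
contact_force: [-0.5, 0.2, -1.2]
grip_width: 0.668
```

```bash
python3 -c "
from h import *
plan(557.5,-72,140,90,False)
shot('wrist','w9')"
```

```text
t 16.32 pos [557.  -72.2 158.4] yaw 90.1 j [-0.24  0.38 -0.1   1.09 -0.   -0.24] F [-0.5  0.2 -1.2] w 0.668
shift [ 0.73 -0.02  0.01] turn [[0.02, -0.0, -0.01]]
```

View pics/w9.png

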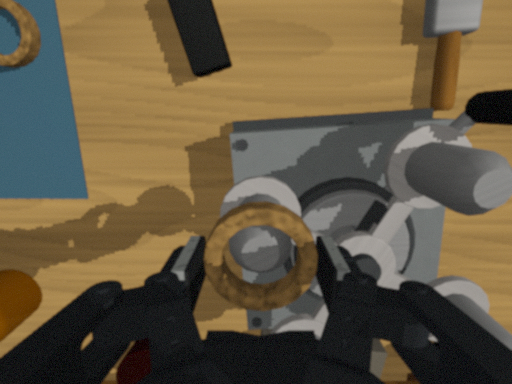

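The mandrel tip shows inside the bore, about (262,250), centred. Continuing down.

Emit:
carry_out(deltas=[50,0.2,0,0,0,0,0,50,0.4,0,0,0,0,0,50,0.6,0,0,0,0,0,50,0.8,0,0,0,0,0,50,1.0,0,0,0,0,0])

```text
clock: 17.0
eef_pos: [556.4, -72.0, 132.0]
tool_rot: [[-0.003, -1.0, -0.002], [0.0, -0.002, 1.0], [-1.0, 0.003, 0.0]]
contact_force: [-0.1, 0.4, -1.0]
grip_width: 0.668
```

```bash
python3 -c "
from h import *
plan(557.5,-72,112,90,False)"
```

```text
t 17.0 pos [556.4 -72.  132. ] yaw 90.1 j [-0.24  0.4  -0.15  1.03 -0.   -0.24] F [-0.1  0.4 -1. ] w 0.668
shift [ 0.8  -0.05  0.  ] turn [[0.03, 0.0, -0.03]]
```

Emit:
carry_out(deltas=[50,0.2,-0.03,0,0,0,0,50,0.4,-0.03,0,0,0,0,50,0.6,-0.03,0,0,0,0,50,0.75,-0.03,0,0,0,0,50,0.8,-0.03,0,0,0,0])

```text
clock: 17.62
eef_pos: [556.9, -72.0, 111.6]
tool_rot: [[-0.003, -1.0, -0.002], [0.0, -0.002, 1.0], [-1.0, 0.003, 0.0]]
contact_force: [0.9, 0.6, 0.1]
grip_width: 0.667
```

```bash
python3 -c "
from h import *
plan(557.5,-72,108.5,90,False)"
```

```text
t 17.62 pos [556.9 -72.  111.6] yaw 90.1 j [-0.24  0.42 -0.18  0.98 -0.   -0.24] F [0.9 0.6 0.1] w 0.667
shift [ 0.13 -0.03 -0.  ] turn [[0.03, 0.01, -0.04]]
```

Emit:
carry_out(deltas=[50,0.05,-0.02,0,0,0,0,50,0.1,-0.02,0,0,0,0,50,0.14,-0.02,0,0,0,0,50,0.14,-0.02,0,0,0,0])

```text
clock: 18.12
eef_pos: [557.5, -72.1, 108.6]
tool_rot: [[-0.003, -1.0, -0.002], [0.0, -0.002, 1.0], [-1.0, 0.003, 0.0]]
contact_force: [-1.0, -0.5, 2.5]
grip_width: 0.67
```

Light contact at the expected height (2.5 N at 108.6). Opening a little.

Emit:
carry_out(deltas=[50,0.03,0,0,0,0,0,60,0.03,0,0,0,0,0,66,0.03,0,0,0,0,0,72,0,0,0,0,0,0,72,0,0,0,0,0,0])

```text
clock: 18.75
eef_pos: [557.6, -72.1, 108.5]
tool_rot: [[-0.003, -1.0, -0.002], [0.0, -0.002, 1.0], [-1.0, 0.003, 0.0]]
contact_force: [0.2, -0.5, -0.3]
grip_width: 0.843
```

Emit:
carry_out(deltas=[72,-1,0,0,0,0,0,72,-2.5,0,0,0,0,0,80,-4.5,0,0,0,0,0,85,-6,0,0,0,0,0,85,-6,0,0,0,0,0])

```text
clock: 19.38
eef_pos: [560.1, -72.6, 262.2]
tool_rot: [[0.004, -1.0, -0.002], [-0.002, -0.002, 1.0], [-1.0, -0.004, -0.002]]
contact_force: [-0.2, 0.3, 0.3]
grip_width: 0.993
```

```bash
python3 -c "
from h import *
plan(533,-345,260,90,False)
shot('wrist','w10')"
```

```text
t 19.38 pos [560.1 -72.6 262.2] yaw 90.1 j [-0.24  0.35  0.12  1.34 -0.   -0.24] F [-0.2  0.3  0.3] w 0.993
shift [  0.1    1.11 -10.89] turn [[0.03, -0.02, 0.05]]
```

View pics/w10.png

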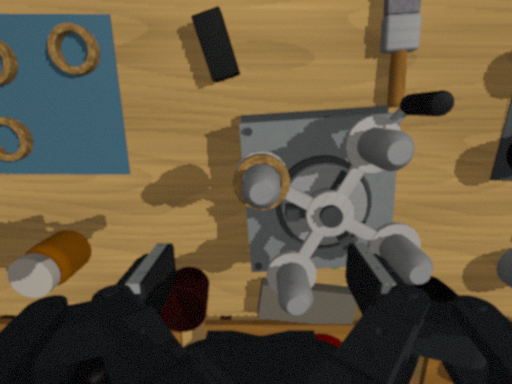

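The first cork is flat on its seat at (263,180), round the mandrel. Now the second cork, at about (417,-304).

```bash
python3 -c "
from h import *
plan(418,-304,110,90,False)"
```

```text
t 19.43 pos [559.1 -72.4 259.9] yaw 90.1 j [-0.24  0.35  0.11  1.33 -0.   -0.24] F [-0.4 -0.1  0.5] w 0.996
shift [ 6.    5.67 -9.25] turn [[0.03, -0.01, 0.01]]
```

Emit:
carry_out(deltas=[85,0,1.3,-2.1,0,0,0,85,0.5,2.6,-4.2,0,0,0,85,2,3.9,-6.3,0,0,0,85,4,5.2,-8.4,0,0,0,85,6,5.67,-9.25,0,0,0])

```text
clock: 20.05
eef_pos: [421.7, -296.6, 123.3]
tool_rot: [[0.001, -1.0, -0.001], [-0.001, -0.001, 1.0], [-1.0, -0.001, -0.001]]
contact_force: [1.2, -0.5, -0.7]
grip_width: 0.997
```

Emit:
carry_out(deltas=[85,0.5,0,0,0,0,0,85,0.5,0,0,0,0,0])

```text
clock: 20.3
eef_pos: [420.3, -295.1, 109.0]
tool_rot: [[-0.002, -1.0, -0.0], [0.002, -0.0, 1.0], [-1.0, 0.002, 0.002]]
contact_force: [0.0, 0.4, -0.4]
grip_width: 0.999
```

```bash
python3 -c "
from h import *
plan(418,-304,60,90,False)
shot('wrist','w11')"; python3 corks.py w11 16
```

```text
t 20.3 pos [ 420.3 -295.1  109. ] yaw 90.0 j [-0.74  0.33 -0.32  0.93  0.   -0.74] F [ 0.   0.4 -0.4] w 0.999
shift [ 1.96  0.09 -0.36] turn [[0.0, 0.03, -0.02]]
pix [127.3 207.4] ax [63.9 70.3] world@13 [ 427.4 -409.5   16. ]
   depth: n 1846 [ 428.1 -410.1   17.1] mec 429.06024169921875 -410.3958435058594 28.97075653076172
pix [249.5 193.5] ax [65.2 66.7] world@13 [ 414.9 -304.3   16. ]
   depth: n 1897 [ 405.6 -309.4  191.5] mec 413.8796081542969 -304.49102783203125 29.970518112182617
```

View pics/w11.png

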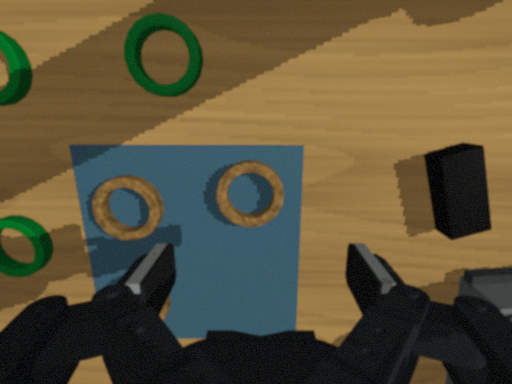

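The second tan cork is at (250,194), inside the blue mat. The green rings at (163,55), (20,245) and (10,70) are outside it. Descending.

Emit:
carry_out(deltas=[85,1,0.11,-0.37,0,0.03,0,85,2,0.11,-0.37,0,0.03,0,85,3,0.11,-0.37,0,0.03,0,85,3.8,0.11,-0.37,0,0.03,0,85,4.1,0.11,-0.37,0,0.03,0])

```text
clock: 20.98
eef_pos: [420.3, -304.4, 8.5]
tool_rot: [[0.001, -1.0, -0.003], [-0.003, -0.003, 1.0], [-1.0, -0.001, -0.003]]
contact_force: [-0.7, 0.5, -0.3]
grip_width: 0.992
```

```bash
python3 -c "
from h import *
plan(417.5,-304.5,2.5,90,False)"
```

```text
t 20.98 pos [ 420.3 -304.4    8.5] yaw 90.2 j [-0.75  0.45 -0.44  0.68 -0.   -0.75] F [-0.7  0.5 -0.3] w 0.992
shift [ 0.24  0.11 -0.  ] turn [[0.04, -0.04, 0.01]]
```

Emit:
carry_out(deltas=[85,0.24,0.1,0,0,0,0,50,0.24,0.1,0,0,0,0,50,0.24,0.1,0,0,0,0,50,0.24,0.1,0,0,0,0,50,0.24,0.1,0,0,0,0], newtons=25)

```text
clock: 21.6
eef_pos: [418.4, -304.8, 3.7]
tool_rot: [[0.003, -1.0, -0.003], [-0.004, -0.003, 1.0], [-1.0, -0.003, -0.004]]
contact_force: [-1.1, 2.1, 5.2]
grip_width: 0.66
```

Emit:
carry_out(deltas=[50,0,0,0,0,0,0,50,0,0,0,0,0,0])

```text
clock: 21.85
eef_pos: [418.7, -305.2, 4.1]
tool_rot: [[0.003, -1.0, -0.003], [-0.004, -0.003, 1.0], [-1.0, -0.003, -0.004]]
contact_force: [-0.1, 0.5, -1.2]
grip_width: 0.671
```

```bash
cat > hold.py <<'E'
from h import *
import sys
np.set_printoptions(precision=1,suppress=True)
# held cork top centre by depth, relative to tcp
tag,zt=sys.argv[1],float(sys.argv[2])
c=shot('wrist',tag);p=arm.get_state()['eef_pos'];W=cloud(c)
m=(np.hypot(W[...,0]-p[0],W[...,1]-p[1])<36)&(np.abs(W[...,2]-zt)<2.5)
m[:, :190]=0; m[:,335:]=0
hsv=cv2.cvtColor(c['pixels'],cv2.COLOR_RGB2HSV)
if len(sys.argv)<4: m&=(hsv[...,1]>80)
P=W[m].astype(np.float32); A=np.c_[2*P[:,:2],np.ones(len(P))]
(x,y),r=cv2.minEnclosingCircle(P[:,:2]); print('top z',P[:,2].mean(),'n',len(P),'mean-tcp',P.mean(0)-p,'mec-tcp',x-p[0],y-p[1],'r',r)
E
python3 hold.py w12 17; python3 -c "
from h import *
plan(417.5,-304.5,2.5,90,False)"
```

```text
t 21.9 pos [ 418.5 -305.     3.9] yaw 90.2 j [-0.75  0.45 -0.45  0.67 -0.   -0.75] F [ 0.  -1.4 -0.9] w 0.665
shift [0.06 0.04 0.02] turn [[0.04, -0.05, 0.03]]Traceback (most recent call last):
  File "hold.py", line 12, in <module>
    (x,y),r=cv2.minEnclosingCircle(P[:,:2]); print('top z',P[:,2].mean(),'n',len(P),'mean-tcp',P.mean(0)-p,'mec-tcp',x-p[0],y-p[1],'r',r)
            ~~~~~~~~~~~~~~~~~~~~~~^^^^^^^^^
cv2.error: OpenCV(4.12.0) /io/opencv/modules/imgproc/src/shapedescr.cpp:201: error: (-215:Assertion failed) count >= 0 && (depth == CV_32F || depth == CV_32S) in function 'minEnclosingCircle'
```

View pics/w12.png

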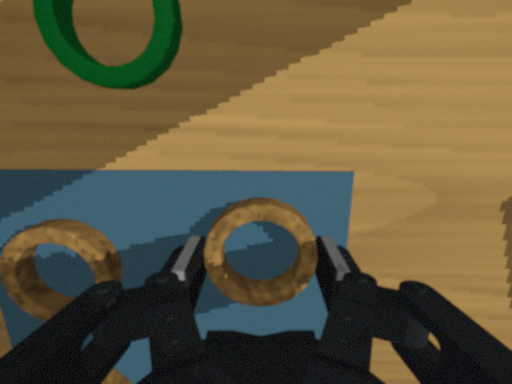

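```bash
python3 held.py w12 17; sed -i 's/P=W\[m\].astype(np.float32)/P=np.ascontiguousarray(W[m],dtype=np.float32)/; s/P\[:,:2\])/np.ascontiguousarray(P[:,:2]))/' hold.py; python3 -c "
from h import *
W=cloud(load('w12'));np.set_printoptions(precision=1,suppress=True)
m=(np.hypot(W[...,0]-416.5,W[...,1]+305)<30.5)&(np.abs(W[...,2]-17)<2.5)
P=W[m];print(len(P),P.mean(0),cv2.minEnclosingCircle(P[:,:2].astype(np.float32)))
plan(418,-304.5,220,90,False)"
```

```text
outer [260.19 251.79] [106.74 113.  ] world [ 413.43 -305.5    17.  ] minus tcp [-5.1  -0.46 13.09]
hole [260.19 249.85] [60.54 75.01] world [ 412.37 -305.5    17.  ] minus tcp [-6.17 -0.46 13.09]
5222 [ 414.9 -305.2   17.4] ((416.2147521972656, -305.0914306640625), 30.33100700378418)
t 21.9 pos [ 418.5 -305.     3.9] yaw 90.2 j [-0.8  0.5 -0.5  0.7 -0.  -0.8] F [ 0.  -1.4 -0.9] w 0.665
shift [-8.6 -0.  -0. ] turn [[0.04, -0.05, 0.03]]
```

Emit:
carry_out(deltas=[50,-1,0,0,0,0,0,50,-3,0,0,0,0,0,50,-5,0,0,0,0,0,50,-7,0,0,0,0,0,50,-8.8,0,0,0,0,0])

```text
clock: 22.52
eef_pos: [417.8, -304.1, 225.8]
tool_rot: [[0.004, -1.0, -0.003], [-0.005, -0.003, 1.0], [-1.0, -0.004, -0.005]]
contact_force: [0.1, -0.1, -0.2]
grip_width: 0.672
```

```bash
python3 -c "
from h import *
plan(674,-37,220,90,False)"
```

```text
t 22.52 pos [ 417.8 -304.1  225.8] yaw 90.2 j [-0.75  0.26 -0.1   1.21 -0.   -0.75] F [ 0.1 -0.1 -0.2] w 0.672
shift [  0.22 -10.28  10.65] turn [[0.04, -0.05, 0.04]]
```

Emit:
carry_out(deltas=[50,0.2,-1.7,1.8,0,0,0,50,0.2,-3.4,3.6,0,0,0,50,0.2,-5.1,5.3,0,0,0,50,0.2,-6.8,7.1,0,-0.05,0.04,50,0.2,-8.5,8.9,0,-0.05,0.04])

```text
clock: 23.15
eef_pos: [630.8, -79.5, 220.3]
tool_rot: [[-0.0, -1.0, -0.003], [-0.001, -0.003, 1.0], [-1.0, 0.0, -0.001]]
contact_force: [0.6, -1.1, -0.7]
grip_width: 0.664
```

```bash
python3 -c "
from h import *
plan(674,-37,220,90,False)"
```

```text
t 23.15 pos [630.8 -79.5 220.3] yaw 90.2 j [-0.22  0.51  0.26  1.32 -0.   -0.23] F [ 0.6 -1.1 -0.7] w 0.664
shift [ 0.01 -1.73  1.7 ] turn [[0.03, -0.01, -0.0]]
```

Emit:
carry_out(deltas=[50,0,-0.9,0.9,0,0,0,50,0,-1.7,1.7,0,0,0,50,0.5,-1.73,1.7,0,0,0,50,1,-1.73,1.7,0,0,0,50,1,-1.73,1.7,0,0,0])

```text
clock: 23.78
eef_pos: [672.0, -37.7, 193.2]
tool_rot: [[-0.004, -1.0, -0.002], [-0.0, -0.002, 1.0], [-1.0, 0.004, -0.0]]
contact_force: [-0.2, 0.7, -0.5]
grip_width: 0.665
```

```bash
python3 -c "
from h import *
plan(674,-37,158,90,False)"
```

```text
t 23.77 pos [672.  -37.7 193.2] yaw 90.1 j [-0.15  0.6   0.35  1.32 -0.   -0.15] F [-0.2  0.7 -0.5] w 0.665
shift [ 1.41 -0.09  0.03] turn [[0.02, -0.0, -0.05]]
```

Emit:
carry_out(deltas=[50,0.4,-0.08,0.03,0,0,-0.05,50,0.8,-0.08,0.03,0,0,-0.05,50,1.1,-0.08,0.03,0,0,-0.05,50,1.35,-0.08,0.03,0,0,-0.05,50,1.35,-0.08,0.03,0,0,-0.05])

```text
clock: 24.4
eef_pos: [673.4, -36.9, 158.7]
tool_rot: [[-0.001, -1.0, -0.002], [-0.0, -0.002, 1.0], [-1.0, 0.001, -0.0]]
contact_force: [-0.4, 0.1, -0.2]
grip_width: 0.669
```

```bash
python3 -c "
from h import *
plan(674,-37,130,90,False)
shot('wrist','w13')"
```

```text
t 24.4 pos [673.4 -36.9 158.7] yaw 90.1 j [-0.15  0.61  0.27  1.23 -0.   -0.15] F [-0.4  0.1 -0.2] w 0.669
shift [ 1.15 -0.02 -0.  ] turn [[0.02, -0.0, -0.01]]
```

View pics/w13.png

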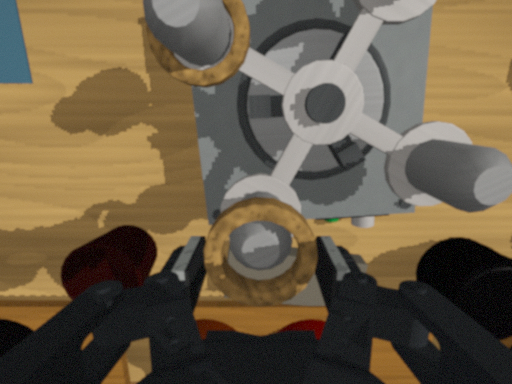

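The tip is centred in the bore at (262,245). Lowering on.

Emit:
carry_out(deltas=[50,0.25,-0.02,0,0,0,0,50,0.5,-0.02,0,0,0,0,50,0.75,-0.02,0,0,0,0,50,1.0,-0.02,0,0,0,0,50,1.2,-0.02,0,0,0,0])

```text
clock: 25.08
eef_pos: [674.0, -36.9, 128.7]
tool_rot: [[-0.001, -1.0, -0.002], [-0.0, -0.002, 1.0], [-1.0, 0.001, -0.0]]
contact_force: [-0.7, 0.4, -0.9]
grip_width: 0.666
```

```bash
python3 -c "
from h import *
plan(674,-37,112,90,False)"
```

```text
t 25.07 pos [674.  -36.9 128.7] yaw 90.1 j [-0.15  0.63  0.22  1.16 -0.   -0.15] F [-0.7  0.4 -0.9] w 0.666
shift [ 0.67  0.   -0.  ] turn [[0.02, -0.0, -0.01]]
```

Emit:
carry_out(deltas=[50,0.2,0,0,0,0,0,50,0.4,0,0,0,0,0,50,0.6,0,0,0,0,0,50,0.72,0,0,0,0,0,50,0.75,0,0,0,0,0])

```text
clock: 25.7
eef_pos: [673.9, -36.9, 109.8]
tool_rot: [[-0.001, -1.0, -0.002], [-0.0, -0.002, 1.0], [-1.0, 0.001, -0.0]]
contact_force: [0.4, 0.2, 1.4]
grip_width: 0.664
```

Emit:
carry_out(deltas=[50,0.03,0,0,0,0,0,50,0.04,0,0,0,0,0,62,0.04,0,0,0,0,0,72,0.03,0,0,0,0,0,72,0.03,0,0,0,0,0])

```text
clock: 26.32
eef_pos: [674.0, -36.9, 108.9]
tool_rot: [[-0.001, -1.0, -0.002], [-0.0, -0.002, 1.0], [-1.0, 0.001, -0.0]]
contact_force: [0.3, -0.4, 0.2]
grip_width: 0.846
```

Emit:
carry_out(deltas=[72,-1,0,0,0,0,0,72,-2.5,0,0,0,0,0,80,-4.5,0,0,0,0,0,85,-6,0,0,0,0,0,85,-6,0,0,0,0,0])

```text
clock: 26.95
eef_pos: [676.1, -37.2, 263.1]
tool_rot: [[0.007, -1.0, -0.002], [-0.001, -0.002, 1.0], [-1.0, -0.007, -0.001]]
contact_force: [0.2, -0.9, -0.3]
grip_width: 0.994
```

```bash
python3 -c "
from h import *
plan(528,-412.5,260,90,False)
shot('wrist','w14')"
```

```text
t 26.95 pos [676.1 -37.2 263.1] yaw 90.1 j [-0.15  0.6   0.53  1.49 -0.   -0.15] F [ 0.2 -0.9 -0.3] w 0.994
shift [  0.1    5.95 -15.  ] turn [[0.02, -0.01, 0.08]]
```

View pics/w14.png

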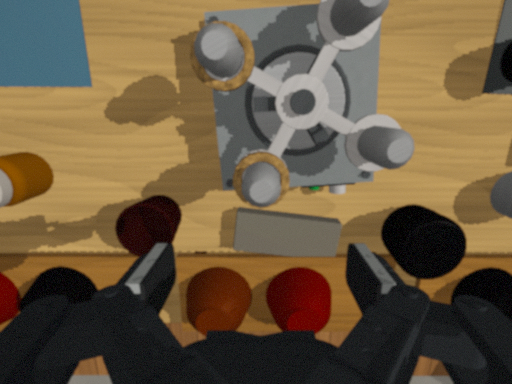

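The second cork is seated round the far mandrel at (262,175). For the third I'll take the cork at (525,-412), which is farther from the green ring than the one at (429,-410).

Emit:
carry_out(deltas=[85,0,0.9,-2.3,0,0,0,85,0.1,1.8,-4.6,0,0,0,85,0.1,2.8,-7,0,0,0.08,85,0.1,3.8,-9.5,0,0,0.08,85,0.1,4.9,-12.2,0,0,0.08])

```text
clock: 27.62
eef_pos: [558.2, -327.0, 255.8]
tool_rot: [[-0.007, -1.0, -0.002], [0.001, -0.002, 1.0], [-1.0, 0.007, 0.001]]
contact_force: [1.8, 0.8, 0.2]
grip_width: 0.996
```

```bash
python3 -c "
from h import *
plan(527,-412.5,110,90,False)"
```

```text
t 27.62 pos [ 558.2 -327.   255.8] yaw 90.1 j [-0.63  0.54  0.4   1.44 -0.   -0.63] F [1.8 0.8 0.2] w 0.996
shift [ 5.83  1.22 -3.42] turn [[0.02, 0.01, -0.08]]
```

Emit:
carry_out(deltas=[85,1,0.8,-2,0,0,-0.08,85,2.6,1.22,-3.42,0,0,-0.08,85,4.4,1.22,-3.42,0,0,-0.08,85,5.83,1.22,-3.42,0,0,-0.08,85,5.83,1.22,-3.42,0,0,-0.08])

```text
clock: 28.25
eef_pos: [523.5, -409.5, 104.6]
tool_rot: [[-0.008, -1.0, -0.001], [0.009, -0.002, 1.0], [-1.0, 0.008, 0.009]]
contact_force: [-0.7, 0.3, 0.1]
grip_width: 0.997
```

```bash
python3 -c "
from h import *
plan(527,-412.5,3,90,False)
shot('wrist','w15')"; python3 corks.py w15 16
```

```text
t 28.25 pos [ 523.5 -409.5  104.6] yaw 90.1 j [-0.76  0.63  0.15  1.11  0.   -0.76] F [-0.7  0.3  0.1] w 0.997
shift [ 4.06 -0.17 -0.16] turn [[0.02, 0.1, -0.09]]
pix [255.5 202.5] ax [65.7 67.1] world@13 [ 524.1 -413.1   16. ]
   depth: n 1142 [ 507.3 -417.5  191.3] mec 506.29046630859375 -413.0673828125 24.127988815307617
pix [257.7  80.6] ax [75.2 80.2] world@13 [ 428.4 -411.2   16. ]
   depth: n 2550 [ 428.6 -411.    17.3] mec 429.4903564453125 -410.97015380859375 28.907068252563477
```

View pics/w15.png

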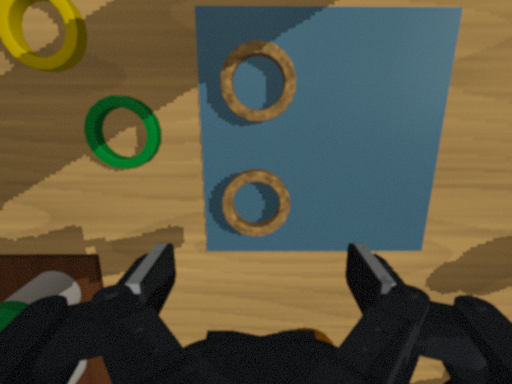

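The third tan cork is at (256,202), in the mat. The green and yellow rings are well left of it. Descending.

Emit:
carry_out(deltas=[85,1,-0.15,-0.15,0,0.1,-0.09,85,2,-0.15,-0.15,0,0.1,-0.09,85,3,-0.15,-0.15,0,0.1,-0.09,85,3.8,-0.15,-0.15,0,0.1,-0.09,85,4,-0.15,-0.15,0,0.1,-0.09])

```text
clock: 28.92
eef_pos: [528.8, -413.9, 8.0]
tool_rot: [[0.004, -1.0, -0.002], [-0.004, -0.002, 1.0], [-1.0, -0.004, -0.004]]
contact_force: [0.4, 0.3, 0.6]
grip_width: 0.992
```

```bash
python3 -c "
from h import *
plan(526.5,-413,2.5,90,False)"
```

```text
t 28.93 pos [ 528.8 -413.9    8. ] yaw 90.1 j [-0.76  0.7   0.03  0.89  0.   -0.76] F [0.4 0.3 0.6] w 0.992
shift [0.22 0.09 0.04] turn [[0.03, -0.04, 0.05]]
```

Emit:
carry_out(deltas=[85,0.22,0.09,0.04,0,0,0,50,0.22,0.09,0.04,0,0,0,50,0.22,0.09,0.04,0,0,0,50,0.22,0.09,0.04,0,0,0,50,0.22,0.09,0.04,0,0,0], newtons=25)

```text
clock: 29.55
eef_pos: [527.1, -413.5, 4.0]
tool_rot: [[0.005, -1.0, -0.002], [-0.005, -0.002, 1.0], [-1.0, -0.005, -0.005]]
contact_force: [-1.4, 0.7, 5.8]
grip_width: 0.666
```

Emit:
carry_out(deltas=[50,0,0,0,0,0,0,50,0,0,0,0,0,0])

```text
clock: 29.8
eef_pos: [527.3, -413.7, 4.1]
tool_rot: [[0.006, -1.0, -0.002], [-0.005, -0.002, 1.0], [-1.0, -0.006, -0.005]]
contact_force: [0.7, -0.6, -0.2]
grip_width: 0.664
```

```bash
python3 -c "
from h import *
plan(526.5,-413,225,90,False);shot('wrist','w16')"; python3 held.py w16 17
```

```text
t 29.8 pos [ 527.3 -413.7    4.1] yaw 90.1 j [-0.76  0.7   0.01  0.88  0.   -0.76] F [ 0.7 -0.6 -0.2] w 0.664
shift [-8.84 -0.02 -0.02] turn [[0.02, -0.06, 0.07]]
outer [260.11 252.41] [106.31 112.73] world [ 522.38 -414.     17.  ] minus tcp [-4.9  -0.35 12.96]
hole [260.19 250.48] [60.09 74.97] world [ 521.31 -413.96   17.  ] minus tcp [-5.96 -0.31 12.96]
```

View pics/w16.png

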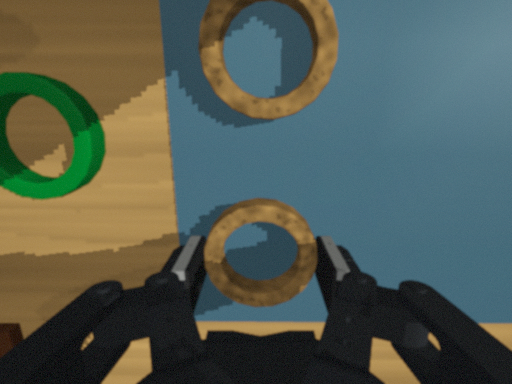

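The third cork is gripped at (260,252). Carrying it to the left-rear mandrel.

Emit:
carry_out(deltas=[50,-1,0,0,0,0,0,50,-3,0,0,0,0,0,50,-5,0,0,0,0,0,50,-7,0,0,0,0,0,50,-8.8,0,0,0,0,0])

```text
clock: 30.48
eef_pos: [526.1, -412.5, 225.9]
tool_rot: [[0.006, -1.0, -0.002], [-0.006, -0.002, 1.0], [-1.0, -0.006, -0.006]]
contact_force: [0.3, 0.2, -0.7]
grip_width: 0.667
```

```bash
python3 -c "
from h import *
plan(638.5,77.6,222,90,False)"
```

```text
t 30.48 pos [ 526.1 -412.5  225.9] yaw 90.1 j [-0.76  0.58  0.38  1.37  0.   -0.76] F [ 0.3  0.2 -0.7] w 0.667
shift [ 0.07 -4.54 19.59] turn [[0.02, -0.06, 0.07]]
```

Emit:
carry_out(deltas=[50,0,-0.5,2.2,0,-0.06,0.07,50,0,-1,4.4,0,-0.06,0.07,50,0,-1.6,6.8,0,-0.06,0.07,50,0,-2.1,9.2,0,-0.06,0.07,50,0,-2.7,11.6,0,-0.06,0.07])

```text
clock: 31.1
eef_pos: [593.0, -120.5, 224.5]
tool_rot: [[-0.0, -1.0, -0.002], [-0.0, -0.002, 1.0], [-1.0, 0.0, -0.0]]
contact_force: [0.8, -0.3, -0.2]
grip_width: 0.664
```

```bash
python3 -c "
from h import *
plan(638.5,77.6,222,90,False)"
```

```text
t 31.1 pos [ 593.  -120.5  224.5] yaw 90.1 j [-0.31  0.44  0.16  1.29 -0.   -0.31] F [ 0.8 -0.3 -0.2] w 0.664
shift [ 0.1  -1.84  7.92] turn [[0.02, -0.0, -0.0]]
```

Emit:
carry_out(deltas=[50,0.1,-0.5,2.2,0,0,0,50,0.1,-1.1,4.6,0,0,0,50,0.1,-1.6,6.8,0,0,0,50,0.1,-1.84,7.92,0,0,0,50,0.3,-1.84,7.92,0,0,0])

```text
clock: 31.72
eef_pos: [639.0, 80.0, 216.7]
tool_rot: [[0.0, -1.0, -0.006], [-0.0, -0.006, 1.0], [-1.0, -0.0, -0.0]]
contact_force: [0.3, 0.4, 0.4]
grip_width: 0.669
```

Emit:
carry_out(deltas=[50,0.4,0,0.1,0,0,0,50,0.8,0,0.1,0,0,0,50,1,0,0.1,0,0,0])

```text
clock: 32.1
eef_pos: [638.2, 81.4, 190.3]
tool_rot: [[-0.002, -1.0, -0.004], [-0.0, -0.004, 1.0], [-1.0, 0.002, -0.0]]
contact_force: [0.4, 0.1, 0.0]
grip_width: 0.664
```

```bash
python3 -c "
from h import *
plan(638.5,77.6,158,90,False)"
```

```text
t 32.1 pos [638.2  81.4 190.3] yaw 90.2 j [ 0.03  0.53  0.22  1.26 -0.    0.02] F [0.4 0.1 0. ] w 0.664
shift [ 1.29 -0.01 -0.15] turn [[0.05, -0.0, -0.02]]
```

Emit:
carry_out(deltas=[50,0.2,0,-0.15,0,0,0,50,0.6,0,-0.15,0,0,0,50,1,0,-0.15,0,0,0,50,1.25,0,-0.15,0,0,0,50,1.25,0,-0.15,0,0,0])

```text
clock: 32.72
eef_pos: [637.6, 77.7, 158.3]
tool_rot: [[-0.003, -1.0, -0.004], [-0.0, -0.004, 1.0], [-1.0, 0.003, -0.0]]
contact_force: [-0.6, -0.1, -0.2]
grip_width: 0.667
```

```bash
python3 -c "
from h import *
plan(638.5,77.6,130,90,False)
shot('wrist','w17')"
```

```text
t 32.73 pos [637.6  77.7 158.3] yaw 90.2 j [ 0.02  0.54  0.16  1.18 -0.    0.02] F [-0.6 -0.1 -0.2] w 0.667
shift [ 1.13 -0.04 -0.01] turn [[0.05, -0.0, -0.03]]
```

View pics/w17.png

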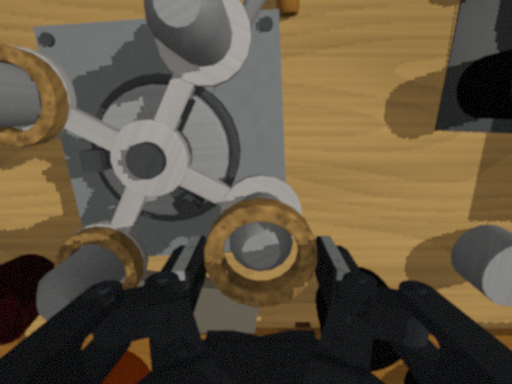

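Centred again, with the tip at (262,245). Lowering.

Emit:
carry_out(deltas=[50,0.25,-0.04,0,0,0,0,50,0.5,-0.04,0,0,0,0,50,0.75,-0.04,0,0,0,0,50,1.0,-0.04,0,0,0,0,50,1.2,-0.04,0,0,0,0])

```text
clock: 33.4
eef_pos: [638.7, 77.7, 128.2]
tool_rot: [[-0.002, -1.0, -0.004], [-0.0, -0.004, 1.0], [-1.0, 0.002, -0.0]]
contact_force: [0.5, 0.3, 1.1]
grip_width: 0.665
```

Emit:
carry_out(deltas=[50,0.2,0,0,0,0,0,50,0.4,0,0,0,0,0,50,0.6,0,0,0,0,0,50,0.7,0,0,0,0,0,50,0.72,0,0,0,0,0])

```text
clock: 34.02
eef_pos: [638.6, 77.7, 110.1]
tool_rot: [[-0.003, -1.0, -0.004], [-0.0, -0.004, 1.0], [-1.0, 0.003, -0.0]]
contact_force: [-0.1, 0.5, 0.0]
grip_width: 0.66
```

Emit:
carry_out(deltas=[50,0.03,0,0,0,0,0,50,0.05,0,0,0,0,0,50,0.05,0,0,0,0,0])

```text
clock: 34.4
eef_pos: [638.9, 77.7, 109.7]
tool_rot: [[-0.002, -1.0, -0.004], [-0.0, -0.004, 1.0], [-1.0, 0.002, -0.0]]
contact_force: [-2.0, 1.1, 5.7]
grip_width: 0.666
```

Emit:
carry_out(deltas=[50,0,0,0,0,0,0,62,0,0,0,0,0,0,72,0,0,0,0,0,0,72,0,0,0,0,0,0,72,-1,0,0,0,0,0])

```text
clock: 35.02
eef_pos: [637.0, 77.7, 132.4]
tool_rot: [[-0.007, -1.0, -0.004], [-0.001, -0.004, 1.0], [-1.0, 0.007, -0.001]]
contact_force: [-0.4, -0.2, 0.1]
grip_width: 0.844
```

Emit:
carry_out(deltas=[72,-1,0,0,0,0,0,72,-2.5,0,0,0,0,0,80,-4.5,0,0,0,0,0,85,-6,0,0,0,0,0,85,-6,0,0,0,0,0])

```text
clock: 35.65
eef_pos: [640.0, 77.8, 286.3]
tool_rot: [[0.0, -1.0, -0.004], [-0.0, -0.004, 1.0], [-1.0, -0.0, -0.0]]
contact_force: [-0.2, -0.3, -0.3]
grip_width: 1.0
```

```bash
python3 -c "
from h import *
plan(470,330,330,90,False)
shot('wrist','w18');shot('top','t18');crop(load('t18'),100,120,420,270,2.5,'t18c')"
```

```text
t 35.65 pos [640.   77.8 286.3] yaw 90.2 j [ 0.02  0.54  0.47  1.5  -0.    0.02] F [-0.2 -0.3 -0.3] w 1.0
shift [-1.75  6.76 10.11] turn [[0.05, -0.0, 0.0]]
```

View pics/w18.png

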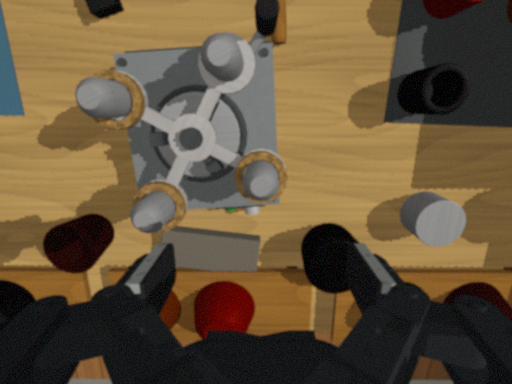

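View pics/t18c.png

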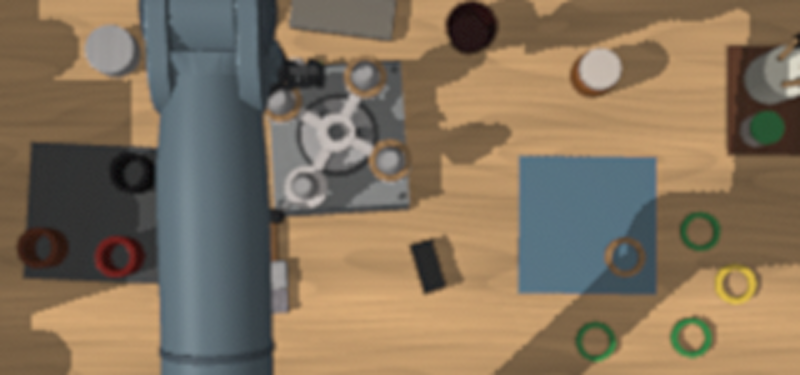

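Three corks seated: wrist view (263,175), (160,205), (120,95). The front-left mandrel is empty, and one cork is left on the mat. The sleeves haven't moved. Going to look at them from the wrist.

Emit:
carry_out(deltas=[85,-0.5,1.4,2,0,0,0,85,-1,2.8,4,0,0,0,85,-1.75,4.2,6,0,0,0,85,-1.75,5.6,8,0,0,0,85,-1.75,7,10,0,0,0])

```text
clock: 36.38
eef_pos: [460.6, 328.2, 325.2]
tool_rot: [[-0.009, -1.0, -0.004], [-0.002, -0.004, 1.0], [-1.0, 0.009, -0.002]]
contact_force: [0.8, 0.6, 0.1]
grip_width: 0.994
```

```bash
python3 -c "
from h import *
plan(440,335,330,90,False)"
```

```text
t 36.38 pos [460.6 328.2 325.2] yaw 90.2 j [0.51 0.37 0.31 1.52 0.   0.5 ] F [0.8 0.6 0.1] w 0.994
shift [-0.19  0.83  0.28] turn [[0.05, -0.02, -0.1]]
```

Emit:
carry_out(deltas=[85,-0.19,0.83,0.28,0,0,-0.1,85,-0.19,0.83,0.28,0,0,-0.1,85,-0.19,0.83,0.28,0,0,-0.1])

```text
clock: 36.75
eef_pos: [440.1, 334.4, 328.9]
tool_rot: [[-0.002, -1.0, -0.003], [-0.003, -0.003, 1.0], [-1.0, 0.002, -0.003]]
contact_force: [-0.5, 0.1, -1.1]
grip_width: 0.994
```

```bash
cat > slv.py <<'E'
from h import *
import sys
np.set_printoptions(precision=1,suppress=True)
def slv(tag,seeds,zt=66):
    c=load(tag);W=cloud(c)
    for s in seeds:
        D=np.hypot(W[...,0]-s[0],W[...,1]-s[1]); m=(D<60)&(np.abs(W[...,2]-zt-1)<3.5)
        if m.sum()<30: print(s,'n',m.sum()); continue
        P=W[m]; 
        (x,y),r=cv2.minEnclosingCircle(P[:,:2].astype(np.float32)); print(tag,s,'n',len(P),'mean',P.mean(0),'mec',np.array([x,y,r]))
if __name__=='__main__': slv(sys.argv[1],[(545,287),(426,302),(439,411)],float(sys.argv[2]) if len(sys.argv)>2 else 66)
E
python3 -c "
from h import *
plan(440,335,330,90,False)
shot('wrist','w19')"; python3 slv.py w19
```

```text
t 36.75 pos [440.1 334.4 328.9] yaw 90.2 j [ 0.54  0.33  0.27  1.51 -0.    0.53] F [-0.5  0.1 -1.1] w 0.994
shift [-0.04  0.    0.02] turn [[0.04, -0.03, -0.02]]
w19 (545, 287) n 581 mean [540.9 295.1  67.3] mec [541.5 294.8  28.9]
w19 (426, 302) n 700 mean [422.5 310.5  67.3] mec [423.4 310.5  28.9]
w19 (439, 411) n 699 mean [433.9 421.   67.1] mec [434.8 421.1  28.9]
```

View pics/w19.png

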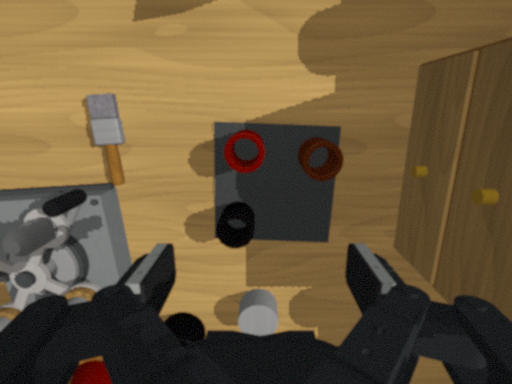

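Sleeve tops: black (236,224), red (245,151), brown (320,158), each with radius 28.9 mm and top z≈67. No fourth sleeve. Picking black first.

```bash
python3 -c "
from h import *
plan(542.5,295,120,90,False)"
```

```text
t 36.8 pos [440.5 334.3 329. ] yaw 90.2 j [ 0.54  0.33  0.27  1.51 -0.    0.53] F [-0.4 -0.1  0.1] w 0.994
shift [ 8.36 -4.09 -1.56] turn [[0.03, -0.03, -0.02]]
```

Emit:
carry_out(deltas=[85,1,-1.8,-0.7,0,0,0,85,3,-3.2,-1.2,0,0,0,85,5,-4.09,-1.56,0,0,0,85,7.2,-4.09,-1.56,0,0,0,85,8.36,-4.09,-1.56,0,0,0])

```text
clock: 37.42
eef_pos: [541.7, 292.3, 115.4]
tool_rot: [[-0.007, -1.0, 0.0], [-0.005, 0.0, 1.0], [-1.0, 0.007, -0.005]]
contact_force: [0.9, 0.6, -0.1]
grip_width: 0.995
```

Emit:
carry_out(deltas=[85,0,0,0,0,0,0,85,0,0,0,0,0,0])

```text
clock: 37.67
eef_pos: [542.6, 291.6, 116.0]
tool_rot: [[-0.007, -1.0, 0.002], [-0.005, 0.002, 1.0], [-1.0, 0.007, -0.005]]
contact_force: [-0.3, -0.0, 0.7]
grip_width: 0.996
```

```bash
python3 -c "
from h import *
plan(542.5,295,30,90,False)
shot('wrist','w20')"; python3 slv.py w20
```

```text
t 37.67 pos [542.6 291.6 116. ] yaw 89.9 j [ 0.39  0.52  0.    1.06 -0.    0.39] F [-0.3 -0.   0.7] w 0.996
shift [ 3.44 -0.02  0.15] turn [[-0.02, -0.06, -0.07]]
w20 (545, 287) n 2646 mean [540.5 294.8  67.1] mec [541.8 294.6  28.9]
w20 (426, 302) n 3083 mean [430.6 310.3  67.2] mec [423.6 310.4  28.8]
w20 (439, 411) n 3898 mean [434.7 417.   66.9] mec [435.  420.6  29.1]
```

View pics/w20.png

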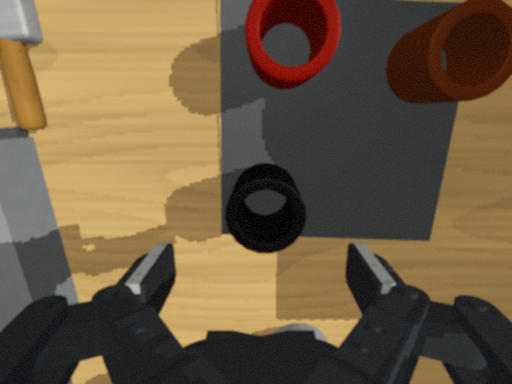

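The black sleeve is at (266,208), standing upright between the fingers. Descending.

Emit:
carry_out(deltas=[85,0.8,-0.02,0.13,0,-0.06,-0.07,85,1.6,-0.02,0.13,0,-0.06,-0.07,85,2.4,-0.02,0.13,0,-0.06,-0.07,85,3.2,-0.02,0.13,0,-0.06,-0.07,85,3.4,-0.02,0.13,0,-0.06,-0.07])

```text
clock: 38.35
eef_pos: [543.8, 295.3, 32.4]
tool_rot: [[0.002, -1.0, 0.001], [0.001, 0.001, 1.0], [-1.0, -0.002, 0.001]]
contact_force: [-0.1, -0.3, -0.5]
grip_width: 0.996
```

Emit:
carry_out(deltas=[85,0,0,0,0,0,0,50,0,0,0,0,0,0,50,0,0,0,0,0,0,50,0,0,0,0,0,0,50,0,0,0,0,0,0], newtons=35)

```text
clock: 38.98
eef_pos: [544.9, 295.6, 34.2]
tool_rot: [[0.005, -1.0, 0.001], [0.002, 0.001, 1.0], [-1.0, -0.005, 0.002]]
contact_force: [-2.1, 0.5, 6.5]
grip_width: 0.676
```

Emit:
carry_out(deltas=[50,0,0,0,0,0,0,50,0,0,0,0,0,0])

```text
clock: 39.22
eef_pos: [545.0, 295.7, 34.2]
tool_rot: [[0.005, -1.0, 0.001], [0.002, 0.001, 1.0], [-1.0, -0.005, 0.002]]
contact_force: [-1.1, 0.2, 0.6]
grip_width: 0.677
```

```bash
python3 -c "
from h import *
plan(542.5,295,250,90,False)
shot('wrist','w21')"; python3 slv.py w21
```

```text
t 39.23 pos [545.  295.7  34.2] yaw 89.9 j [ 0.39  0.58 -0.12  0.86  0.    0.4 ] F [-1.1  0.2  0.6] w 0.677
shift [-8.63  0.06 -0.01] turn [[-0.02, 0.03, 0.06]]
w21 (545, 287) n 7639 mean [539.6 295.4  67.1] mec [536.4 295.4  42.5]
w21 (426, 302) n 4289 mean [444.4 310.   67.1] mec [436.7 310.1  25.3]
(439, 411) n 0
```

View pics/w21.png

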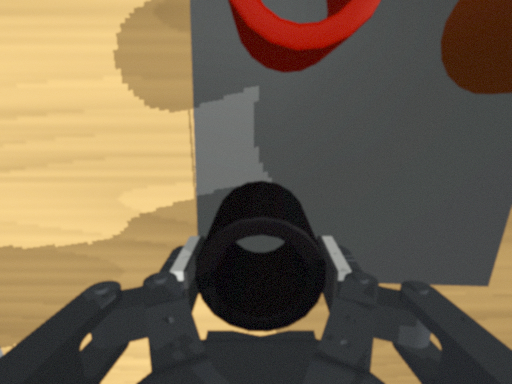

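The black sleeve is gripped centrally at (262,270). Lifting and carrying it to the left-rear mandrel.

Emit:
carry_out(deltas=[50,-0.6,0,0,0,0,0,50,-2.5,0,0,0,0,0,50,-4.5,0,0,0,0,0,50,-6.5,0,0,0,0,0,50,-8.3,0,0,0,0,0])

```text
clock: 39.9
eef_pos: [543.8, 295.2, 244.7]
tool_rot: [[0.007, -1.0, 0.001], [0.003, 0.001, 1.0], [-1.0, -0.007, 0.003]]
contact_force: [1.6, 0.3, -1.3]
grip_width: 0.674
```

```bash
python3 -c "
from h import *
plan(638.3,77.6,235,90,False)"
```

```text
t 39.9 pos [543.8 295.2 244.7] yaw 89.9 j [0.39 0.46 0.24 1.35 0.   0.4 ] F [ 1.6  0.3 -1.3] w 0.674
shift [ 0.39 -3.79 -8.7 ] turn [[-0.02, 0.03, 0.07]]
```

Emit:
carry_out(deltas=[50,0,-0.9,-2.1,0,0,0,50,0,-1.8,-4.2,0,0.03,0.07,50,0,-2.8,-6.4,0,0.03,0.07,50,0,-3.6,-8.2,0,0.03,0.07,50,0.3,-3.79,-8.7,0,0.03,0.07])

```text
clock: 40.52
eef_pos: [639.7, 74.5, 238.1]
tool_rot: [[0.002, -1.0, 0.005], [-0.0, 0.005, 1.0], [-1.0, -0.002, -0.0]]
contact_force: [-0.7, 0.7, -1.0]
grip_width: 0.677
```

Emit:
carry_out(deltas=[50,0.3,0,-0.15,0,0,0,50,0.3,0,-0.15,0,0,0])

```text
clock: 40.78
eef_pos: [638.6, 71.5, 229.8]
tool_rot: [[0.0, -1.0, 0.005], [0.0, 0.005, 1.0], [-1.0, -0.0, 0.0]]
contact_force: [-0.5, 0.9, -1.3]
grip_width: 0.679
```

```bash
python3 -c "
from h import *
plan(638.3,77.6,188,90,False)"
```

```text
t 40.77 pos [638.6  71.5 229.8] yaw 89.7 j [0.01 0.52 0.31 1.35 0.   0.02] F [-0.5  0.9 -1.3] w 0.679
shift [1.67 0.01 0.24] turn [[-0.05, 0.0, 0.0]]
```

Emit:
carry_out(deltas=[50,0,0,0.24,0,0,0,50,0.3,0,0.24,0,0,0,50,0.7,0,0.24,0,0,0,50,0.9,0,0.24,0,0,0,50,0.9,0,0.24,0,0,0])

```text
clock: 41.4
eef_pos: [638.0, 77.5, 206.5]
tool_rot: [[-0.001, -1.0, 0.005], [0.0, 0.005, 1.0], [-1.0, 0.001, 0.0]]
contact_force: [0.2, 0.4, -1.6]
grip_width: 0.68
```

```bash
python3 -c "
from h import *
plan(638.3,77.6,188,90,False)
shot('wrist','w22')"
```

```text
t 41.4 pos [638.   77.5 206.5] yaw 89.7 j [0.02 0.53 0.25 1.3  0.   0.03] F [ 0.2  0.4 -1.6] w 0.68
shift [ 0.74 -0.01  0.01] turn [[-0.05, 0.0, -0.02]]
```

View pics/w22.png

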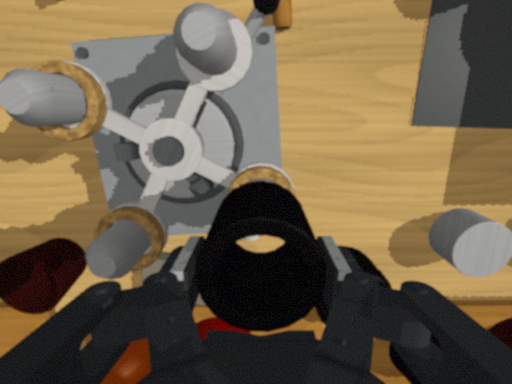

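The sleeve is upright over the corked mandrel (cork rim at (262,175)). Lowering.

Emit:
carry_out(deltas=[50,0.2,0,0,0,0,0,50,0.4,0,0,0,0,0,50,0.6,0,0,0,0,0,50,0.8,0,0,0,0,0,50,0.9,0,0,0,0,0])

```text
clock: 42.08
eef_pos: [638.1, 77.4, 184.0]
tool_rot: [[-0.001, -1.0, 0.005], [0.0, 0.005, 1.0], [-1.0, 0.001, 0.0]]
contact_force: [-0.1, -0.6, -0.2]
grip_width: 0.676
```

```bash
python3 -c "
from h import *
plan(638.3,77.6,158,90,False)"
```

```text
t 42.08 pos [638.1  77.4 184. ] yaw 89.7 j [0.02 0.53 0.21 1.24 0.   0.03] F [-0.1 -0.6 -0.2] w 0.676
shift [ 1.04 -0.01  0.01] turn [[-0.05, 0.0, -0.01]]
```

Emit:
carry_out(deltas=[50,0.2,0,0,0,0,0,50,0.4,0,0,0,0,0,50,0.6,0,0,0,0,0,50,0.8,0,0,0,0,0,50,0.95,0,0,0,0,0])

```text
clock: 42.7
eef_pos: [638.0, 77.4, 159.8]
tool_rot: [[-0.001, -1.0, 0.005], [0.0, 0.005, 1.0], [-1.0, 0.001, 0.0]]
contact_force: [-1.3, -0.7, -1.8]
grip_width: 0.68
```

Emit:
carry_out(deltas=[50,0.06,0,0,0,0,0,50,0.12,0,0,0,0,0,50,0.16,0,0,0,0,0,50,0.16,0,0,0,0,0])

```text
clock: 43.2
eef_pos: [638.0, 77.4, 155.8]
tool_rot: [[-0.001, -1.0, 0.005], [0.0, 0.005, 1.0], [-1.0, 0.001, 0.0]]
contact_force: [0.3, -0.1, -1.5]
grip_width: 0.674
```

Emit:
carry_out(deltas=[50,0.03,0,0,0,0,0,50,0.06,0,0,0,0,0,50,0.08,0,0,0,0,0,50,0.08,0,0,0,0,0])

```text
clock: 43.7
eef_pos: [638.1, 77.4, 154.1]
tool_rot: [[-0.001, -1.0, 0.005], [0.0, 0.005, 1.0], [-1.0, 0.001, 0.0]]
contact_force: [-0.7, 0.5, 0.6]
grip_width: 0.674
```

Emit:
carry_out(deltas=[50,0.03,0,0,0,0,0,50,0.05,0,0,0,0,0,50,0.05,0,0,0,0,0])

```text
clock: 44.08
eef_pos: [638.3, 77.5, 153.6]
tool_rot: [[0.0, -1.0, 0.005], [0.0, 0.005, 1.0], [-1.0, -0.0, 0.0]]
contact_force: [-0.1, 0.1, 5.2]
grip_width: 0.672
```

Contact at 5 N, so it's on the cork. Releasing.

Emit:
carry_out(deltas=[58,0,0,0,0,0,0,64,0,0,0,0,0,0,72,0,0,0,0,0,0,76,0,0,0,0,0,0,76,-0.5,0,0,0,0,0])

```text
clock: 44.7
eef_pos: [637.4, 77.5, 165.3]
tool_rot: [[-0.003, -1.0, 0.005], [0.0, 0.005, 1.0], [-1.0, 0.003, 0.0]]
contact_force: [0.2, 0.8, -0.1]
grip_width: 0.89
```

Emit:
carry_out(deltas=[76,-1,0,0,0,0,0,76,-2.5,0,0,0,0,0,80,-4,0,0,0,0,0,85,-5,0,0,0,0,0,85,-5,0,0,0,0,0])

```text
clock: 45.32
eef_pos: [639.2, 77.5, 293.5]
tool_rot: [[0.003, -1.0, 0.005], [0.0, 0.005, 1.0], [-1.0, -0.003, 0.0]]
contact_force: [0.6, -0.5, -1.1]
grip_width: 0.996
```

```bash
python3 -c "
from h import *
plan(425,310.5,260,90,False)
shot('wrist','w23');shot('scene','s23');crop(load('s23'),225,130,365,250,5,'s23c')
W=cloud(load('w23'));m=(np.hypot(W[...,0]-635,W[...,1]-77.5)<45)&(W[...,2]>172)&(W[...,2]<200)
P=W[m];print(len(P),P[:,2].mean(),np.percentile(P[:,2],[2,98]),cv2.minEnclosingCircle(np.ascontiguousarray(P[:,:2],dtype=np.float32)))"
```

```text
t 45.33 pos [639.2  77.5 293.5] yaw 89.7 j [0.02 0.53 0.48 1.52 0.   0.03] F [ 0.6 -0.5 -1.1] w 0.996
shift [1.31 8.62 9.28] turn [[-0.05, 0.0, 0.04]]
1966 185.61830590482973 [173.75420064 188.5348687 ] ((634.968994140625, 77.24986267089844), 28.83008575439453)
```

View pics/w23.png

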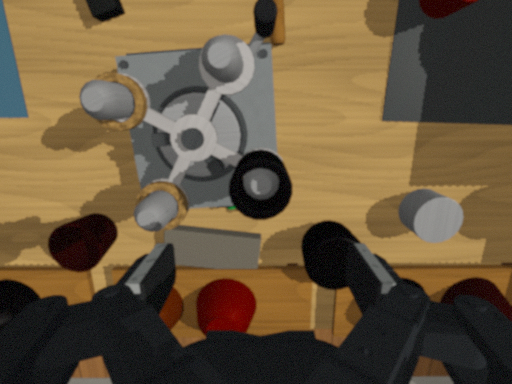

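View pics/s23c.png

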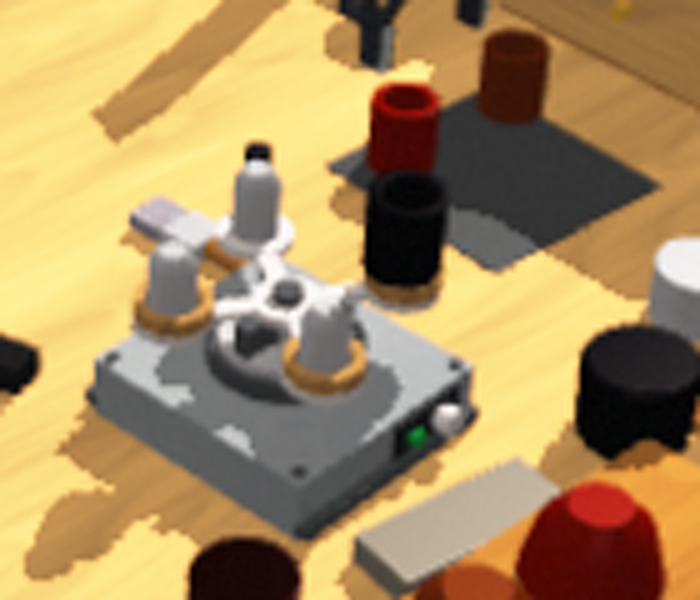

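Black stands square on its cork (top z≈187, centre (635,77)). In the scene crop the brown sleeve has shifted from about (503,88) to (513,77), so it was knocked aside. I'll measure it afresh. Red next.

Emit:
carry_out(deltas=[85,0,1.8,2,0,0,0,85,0,3.6,4,0,0,0,85,0.5,5.4,6,0,0,0,85,1,7.2,7.8,0,0,0,85,1.3,8.62,9.28,0,0,0])

```text
clock: 46.05
eef_pos: [425.4, 306.1, 256.9]
tool_rot: [[-0.005, -1.0, 0.005], [-0.001, 0.005, 1.0], [-1.0, 0.005, -0.001]]
contact_force: [-0.4, 0.3, 0.0]
grip_width: 0.993
```

```bash
python3 -c "
from h import *
plan(425,310.5,130,90,False)"
```

```text
t 46.05 pos [425.4 306.1 256.9] yaw 89.7 j [ 0.5   0.27 -0.    1.3   0.    0.51] F [-0.4  0.3  0. ] w 0.993
shift [ 5.08 -0.01  0.18] turn [[-0.06, -0.01, -0.06]]
```

Emit:
carry_out(deltas=[85,1,0,0.18,0,0,0,85,2,0,0.18,0,0,0,85,3.5,0,0.18,0,0,0,85,5,0,0.18,0,0,0,85,5,0,0.18,0,0,0])

```text
clock: 46.68
eef_pos: [420.8, 308.3, 127.8]
tool_rot: [[-0.014, -1.0, 0.005], [-0.006, 0.005, 1.0], [-1.0, 0.014, -0.006]]
contact_force: [-0.2, -1.2, 1.1]
grip_width: 0.996
```

```bash
python3 -c "
from h import *
shot('wrist','w24')
plan(425,310.5,32,90,False)"; python3 slv.py w24
```

```text
t 46.73 pos [422.6 309.3 130.1] yaw 89.7 j [ 0.51  0.34 -0.25  1.    0.    0.51] F [ 0.5 -0.6 -0.8] w 0.995
shift [ 3.92 -0.14  0.06] turn [[-0.06, -0.04, -0.11]]
(545, 287) n 0
w24 (426, 302) n 2369 mean [421.9 310.5  67.1] mec [423.2 310.6  29. ]
w24 (439, 411) n 2341 mean [425.3 442.5  66.9] mec [426.  445.   29.2]
```

View pics/w24.png

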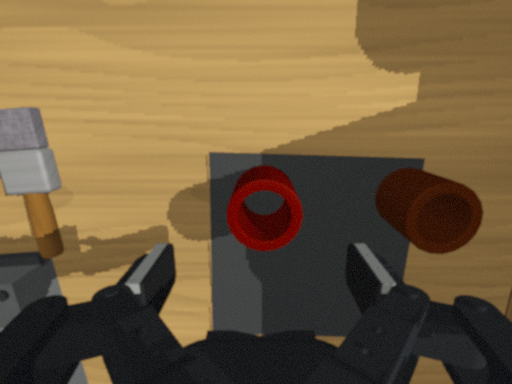

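Red is at (265,214), unmoved. Brown now stands at the mat's edge, top at (447,217), around (426,446). Descending on red.

Emit:
carry_out(deltas=[85,1,-0.1,0.05,0,-0.04,-0.1,85,2,-0.1,0.05,0,-0.04,-0.1,85,3,-0.1,0.05,0,-0.04,-0.1,85,3.8,-0.1,0.05,0,-0.04,-0.1,85,4,-0.1,0.05,0,-0.04,-0.1])

```text
clock: 47.35
eef_pos: [424.3, 310.2, 30.4]
tool_rot: [[-0.001, -1.0, 0.005], [-0.0, 0.005, 1.0], [-1.0, 0.001, -0.0]]
contact_force: [-0.0, 0.2, 1.3]
grip_width: 0.997
```

Emit:
carry_out(deltas=[85,0,0.03,0,0,0,0,50,0,0.03,0,0,0,0,50,0,0.03,0,0,0,0,50,0,0.03,0,0,0,0,50,0,0.03,0,0,0,0], newtons=35)

```text
clock: 47.98
eef_pos: [424.5, 310.8, 31.8]
tool_rot: [[0.001, -1.0, 0.005], [0.001, 0.005, 1.0], [-1.0, -0.001, 0.001]]
contact_force: [-0.3, -0.1, 4.0]
grip_width: 0.674
```

Emit:
carry_out(deltas=[50,0,0,0,0,0,0,50,0,0,0,0,0,0])

```text
clock: 48.22
eef_pos: [424.6, 310.8, 32.0]
tool_rot: [[0.001, -1.0, 0.005], [0.001, 0.005, 1.0], [-1.0, -0.001, 0.001]]
contact_force: [-0.8, -0.0, -2.0]
grip_width: 0.669
```

```bash
python3 -c "
from h import *
shot('wrist','w25')
plan(425,310.5,245,90,False)"
```

```text
t 48.27 pos [424.5 310.8  31.9] yaw 89.7 j [ 0.51  0.43 -0.39  0.75  0.    0.52] F [-0.4 -0.5  1. ] w 0.671
shift [-8.53 -0.03 -0.  ] turn [[-0.06, 0.01, 0.01]]
```

View pics/w25.png

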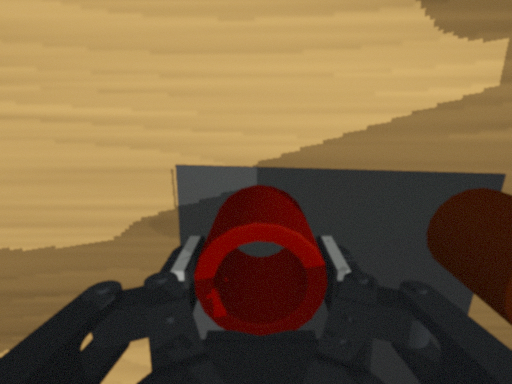

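Red is gripped at (262,275). Carrying it to the front-right mandrel.

Emit:
carry_out(deltas=[50,-0.6,0,0,0,0,0,50,-2.5,0,0,0,0,0,50,-4.5,0,0,0,0,0,50,-6.5,0,0,0,0,0,50,-8.4,0,0,0,0,0])

```text
clock: 48.9
eef_pos: [424.1, 310.5, 244.7]
tool_rot: [[0.002, -1.0, 0.005], [0.002, 0.005, 1.0], [-1.0, -0.002, 0.002]]
contact_force: [1.2, 1.1, -1.2]
grip_width: 0.672
```

```bash
python3 -c "
from h import *
plan(557.3,-72,235,90,False)"
```

```text
t 48.9 pos [424.1 310.5 244.7] yaw 89.7 j [ 0.51  0.27 -0.04  1.26  0.    0.52] F [ 1.2  1.1 -1.2] w 0.672
shift [  0.37  -5.41 -15.27] turn [[-0.06, 0.02, 0.02]]
```

Emit:
carry_out(deltas=[50,0,-0.8,-2.2,0,0,0,50,0,-1.6,-4.4,0,0,0,50,0,-2.4,-6.8,0,0,0,50,0,-3.3,-9.2,0,0,0,50,0,-4.1,-11.6,0,0,0])

```text
clock: 49.52
eef_pos: [524.5, 21.0, 245.5]
tool_rot: [[0.003, -1.0, 0.005], [0.002, 0.005, 1.0], [-1.0, -0.003, 0.002]]
contact_force: [1.3, 0.3, -1.5]
grip_width: 0.673
```

```bash
python3 -c "
from h import *
plan(557.3,-72,235,90,False)"
```

```text
t 49.52 pos [524.5  21.  245.5] yaw 89.7 j [-0.08  0.27 -0.04  1.26  0.   -0.08] F [ 1.3  0.3 -1.5] w 0.673
shift [ 0.42 -1.33 -3.71] turn [[-0.06, 0.02, 0.04]]
```

Emit:
carry_out(deltas=[50,0,-0.8,-2.2,0,0,0,50,0.2,-1.33,-3.7,0,0,0,50,0.6,-1.33,-3.71,0,0,0,50,1,-1.33,-3.71,0,0.02,0.04,50,1,-1.33,-3.71,0,0.02,0.04])

```text
clock: 50.15
eef_pos: [556.1, -70.4, 219.6]
tool_rot: [[-0.003, -1.0, 0.003], [0.001, 0.003, 1.0], [-1.0, 0.003, 0.001]]
contact_force: [-0.5, 0.2, -0.6]
grip_width: 0.666
```

```bash
python3 -c "
from h import *
plan(557.3,-72,205,90,False)"
```

```text
t 50.15 pos [556.1 -70.4 219.6] yaw 89.8 j [-0.24  0.35  0.02  1.24  0.   -0.24] F [-0.5  0.2 -0.6] w 0.666
shift [ 0.58 -0.05 -0.06] turn [[-0.04, 0.01, -0.03]]
```

Emit:
carry_out(deltas=[50,0.2,-0.05,-0.06,0,0,-0.03,50,0.4,-0.05,-0.06,0,0,-0.03,50,0.55,-0.05,-0.06,0,0,-0.03,50,0.55,-0.05,-0.06,0,0,-0.03])

```text
clock: 50.65
eef_pos: [557.0, -71.7, 205.4]
tool_rot: [[-0.001, -1.0, 0.003], [0.001, 0.003, 1.0], [-1.0, 0.001, 0.001]]
contact_force: [1.0, -0.2, -0.6]
grip_width: 0.676
```

```bash
python3 -c "
from h import *
shot('wrist','w26')
plan(557.3,-72,183,90,False)"
```

```text
t 50.7 pos [557.2 -71.8 205.7] yaw 89.8 j [-0.24  0.36 -0.01  1.2   0.   -0.24] F [ 1.1 -0.6 -1.3] w 0.67
shift [ 0.91 -0.01 -0.01] turn [[-0.04, 0.01, -0.01]]
```

View pics/w26.png

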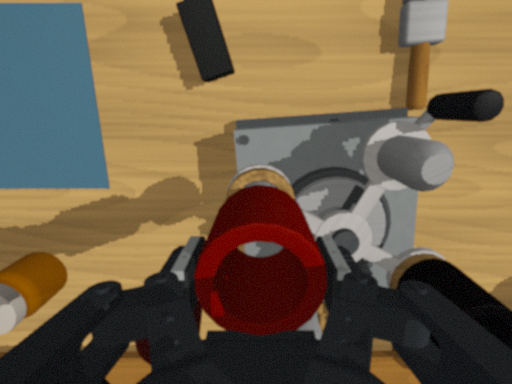

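Red is over the corked mandrel (cork rim at (260,180)). Lowering.

Emit:
carry_out(deltas=[50,0.2,0,0,0,0,0,50,0.4,0,0,0,0,0,50,0.6,0,0,0,0,0,50,0.8,0,0,0,0,0,50,1.0,0,0,0,0,0])

```text
clock: 51.32
eef_pos: [557.1, -71.8, 180.3]
tool_rot: [[-0.001, -1.0, 0.003], [0.001, 0.003, 1.0], [-1.0, 0.001, 0.001]]
contact_force: [0.1, 0.1, -1.6]
grip_width: 0.669
```

Emit:
carry_out(deltas=[50,0.2,0,0,0,0,0,50,0.4,0,0,0,0,0,50,0.6,0,0,0,0,0,50,0.8,0,0,0,0,0,50,0.95,0,0,0,0,0])

```text
clock: 51.95
eef_pos: [557.1, -71.8, 156.2]
tool_rot: [[-0.001, -1.0, 0.003], [0.001, 0.003, 1.0], [-1.0, 0.001, 0.001]]
contact_force: [0.3, -0.0, -0.9]
grip_width: 0.67
```

Emit:
carry_out(deltas=[50,0.05,0,0,0,0,0,50,0.1,0,0,0,0,0,50,0.15,0,0,0,0,0,50,0.18,0,0,0,0,0,50,0.18,0,0,0,0,0])

```text
clock: 52.58
eef_pos: [557.1, -71.8, 151.9]
tool_rot: [[-0.001, -1.0, 0.003], [0.001, 0.003, 1.0], [-1.0, 0.001, 0.001]]
contact_force: [-0.6, 0.3, -1.2]
grip_width: 0.672
```

Emit:
carry_out(deltas=[50,0.02,0,0,0,0,0,50,0.04,0,0,0,0,0,50,0.04,0,0,0,0,0])

```text
clock: 52.95
eef_pos: [557.3, -71.9, 151.6]
tool_rot: [[0.0, -1.0, 0.003], [0.0, 0.003, 1.0], [-1.0, -0.0, 0.0]]
contact_force: [-1.8, -1.2, 5.6]
grip_width: 0.673
```

Contact at 5.6 N. Releasing.

Emit:
carry_out(deltas=[58,0,0,0,0,0,0,64,0,0,0,0,0,0,72,0,0,0,0,0,0,76,0,0,0,0,0,0,76,-0.5,0,0,0,0,0])

```text
clock: 53.58
eef_pos: [556.4, -71.7, 163.5]
tool_rot: [[-0.002, -1.0, 0.003], [0.001, 0.003, 1.0], [-1.0, 0.002, 0.001]]
contact_force: [-0.0, 1.5, 0.5]
grip_width: 0.889
```

Emit:
carry_out(deltas=[76,-1,0,0,0,0,0,76,-2.5,0,0,0,0,0,80,-4,0,0,0,0,0,85,-5,0,0,0,0,0,85,-5,0,0,0,0,0])

```text
clock: 54.2
eef_pos: [558.2, -72.2, 291.6]
tool_rot: [[0.003, -1.0, 0.003], [-0.0, 0.003, 1.0], [-1.0, -0.003, -0.0]]
contact_force: [-0.0, 0.6, -0.5]
grip_width: 0.992
```

```bash
python3 -c "
from h import *
plan(427,446,270,90,False)
shot('wrist','w27')
W=cloud(load('w27'));m=(np.hypot(W[...,0]-556,W[...,1]+72)<45)&(W[...,2]>175)&(W[...,2]<200)
P=W[m];print(len(P),P[:,2].mean(),np.percentile(P[:,2],[2,98]),cv2.minEnclosingCircle(np.ascontiguousarray(P[:,:2],dtype=np.float32)))"
```

```text
t 54.2 pos [558.2 -72.2 291.6] yaw 89.8 j [-0.24  0.34  0.19  1.41  0.   -0.24] F [-0.   0.6 -0.5] w 0.992
shift [ 0.84  5.32 20.71] turn [[-0.04, -0.0, 0.04]]
1912 186.19377371202305 [176.70908654 188.68072951] ((555.7698974609375, -72.02073669433594), 28.84018325805664)
```

View pics/w27.png

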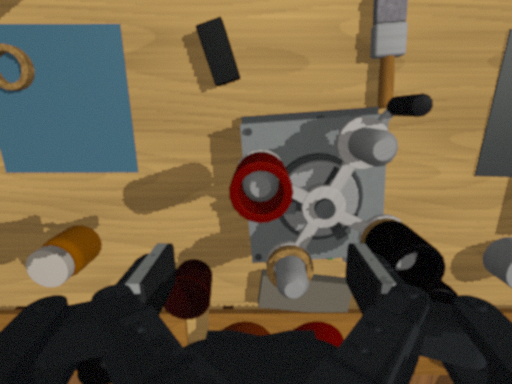

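Red stands square (top z≈187, centre (556,-72)). Now brown. First I'll check its clearance to the cabinet.

```bash
python3 -c "
from h import *
np.set_printoptions(precision=0,suppress=True)
for t in ('w19','w24'):
  W=cloud(load(t))
  for x in (350,400,430,460,500,550):
    m=(np.abs(W[...,0]-x)<12)&(W[...,1]>470)&(W[...,2]>40)
    if m.any(): P=W[m]; i=np.argmin(P[:,1]); print(t,x,P[i],m.sum())
W=cloud(load('top0'));
m=(W[...,1]>470)&(W[...,2]>60)&(W[...,0]>300)&(W[...,0]<600);P=W[m];print(len(P),np.percentile(P[:,1],[1,5,50]),np.percentile(P[:,2],[5,50,95]))
"
```

```text
w19 350 [352. 563. 183.] 1947
w19 400 [389. 563. 155.] 2031
w19 430 [441. 549. 199.] 2156
w19 460 [449. 549. 193.] 2014
w19 500 [488. 563. 217.] 2202
w19 550 [547. 563. 223.] 1902
w24 430 [423. 470.  67.] 87
7106 [555. 562. 603.] [ 94. 258. 321.]
```

The cabinet face is at y≈563 and its knobs at y≈549. The open fingers reach y≈503, so it clears. Going.

Emit:
carry_out(deltas=[85,0,0.6,2.2,0,0,0,85,0,1.2,4.6,0,0,0,85,0,1.8,7,0,0,0,85,0,2.4,9.4,0,0,0,85,0,3,11.8,0,0,0])

```text
clock: 54.88
eef_pos: [481.9, 224.8, 288.3]
tool_rot: [[-0.002, -1.0, 0.004], [-0.0, 0.004, 1.0], [-1.0, 0.002, -0.0]]
contact_force: [1.4, 0.3, 0.6]
grip_width: 0.999
```

```bash
python3 -c "
from h import *
plan(427,444,250,90,False)"
```

```text
t 54.88 pos [481.9 224.8 288.3] yaw 89.8 j [0.32 0.28 0.09 1.38 0.   0.32] F [1.4 0.3 0.6] w 0.999
shift [1.53 2.22 8.76] turn [[-0.04, -0.0, -0.02]]
```

Emit:
carry_out(deltas=[85,0,0.6,2.2,0,0,0,85,0.5,1.2,4.6,0,0,0,85,1,1.8,7,0,0,0,85,1.53,2.22,8.6,0,0,0,85,1.53,2.22,8.76,0,0,0])

```text
clock: 55.5
eef_pos: [424.5, 445.4, 246.5]
tool_rot: [[-0.006, -1.0, -0.001], [-0.004, -0.001, 1.0], [-1.0, 0.006, -0.004]]
contact_force: [0.6, 0.1, 0.9]
grip_width: 1.0
```

Emit:
carry_out(deltas=[85,1.5,0,0.1,0,0,0,85,3,0,0.1,0,0,0,85,4.6,0,0.1,0,0,0,85,4.6,0,0.1,0,0,0,85,4.6,0,0.1,0,0,0])

```text
clock: 56.12
eef_pos: [424.6, 447.2, 132.9]
tool_rot: [[-0.005, -1.0, 0.0], [-0.003, 0.0, 1.0], [-1.0, 0.005, -0.003]]
contact_force: [0.6, -0.5, -0.4]
grip_width: 0.997
```

```bash
python3 -c "
from h import *
import slv
shot('wrist','w28')
plan(427,446,30,90,False)
slv.slv('w28',[(426,446)]); slv.slv('w28',[(426,446)],64)"
```

```text
t 56.17 pos [425.1 447.8 133.7] yaw 90.0 j [0.7 0.5 0.  1.1 0.  0.7] F [ 0.5  0.5 -0.9] w 0.992
shift [ 4.2 -0.1 -0.1] turn [[0.0, -0.02, -0.04]]
w28 (426, 446) n 2277 mean [424.8 445.3  67.1] mec [426.3 445.4  29. ]
w28 (426, 446) n 2286 mean [424.9 445.3  66.9] mec [426.2 445.3  29. ]
```

View pics/w28.png

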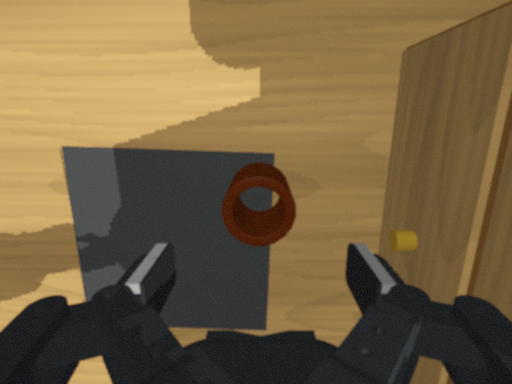

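Brown is upright at (259,210), overhanging the mat's edge, with its top still at z≈66. Descending on it.

Emit:
carry_out(deltas=[85,1,-0.12,-0.1,0,0,0,85,2,-0.12,-0.1,0,0,0,85,3,-0.12,-0.1,0,0,-0.04,85,3.9,-0.12,-0.1,0,0,-0.04,85,4.1,-0.12,-0.1,0,0,-0.04])

```text
clock: 56.8
eef_pos: [428.2, 445.3, 31.6]
tool_rot: [[0.0, -1.0, 0.0], [-0.002, 0.0, 1.0], [-1.0, -0.0, -0.002]]
contact_force: [-0.2, -0.3, 0.3]
grip_width: 0.995
```

Emit:
carry_out(deltas=[85,0,0,0,0,0,0,50,0,0,0,0,0,0,50,0,0,0,0,0,0,50,0,0,0,0,0,0,50,0,0,0,0,0,0], newtons=35)

```text
clock: 57.42
eef_pos: [429.1, 446.0, 33.2]
tool_rot: [[0.002, -1.0, 0.0], [0.0, 0.0, 1.0], [-1.0, -0.002, 0.0]]
contact_force: [-1.3, -1.2, 6.3]
grip_width: 0.66
```

Emit:
carry_out(deltas=[50,0,0,0,0,0,0,50,0,0,0,0,0,0])

```text
clock: 57.68
eef_pos: [429.2, 446.0, 33.3]
tool_rot: [[0.003, -1.0, 0.0], [0.0, 0.0, 1.0], [-1.0, -0.003, 0.0]]
contact_force: [0.5, -0.6, 1.3]
grip_width: 0.659
```

```bash
python3 -c "
from h import *
shot('wrist','w29')
plan(427,446,245,90,False)"
```

```text
t 57.73 pos [429.2 446.   33.3] yaw 90.0 j [ 0.7   0.59 -0.12  0.87 -0.    0.7 ] F [ 0.3 -0.4  1.6] w 0.661
shift [-8.47  0.07  0.  ] turn [[-0.0, 0.0, 0.03]]
```

View pics/w29.png

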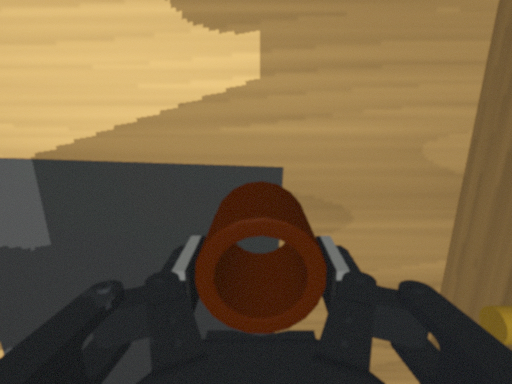

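Brown is gripped at (262,272). Carrying it to the rear-right mandrel, staying high over the black sleeve.

Emit:
carry_out(deltas=[50,-0.6,0,0,0,0,0,50,-2.5,0,0,0,0,0,50,-4.5,0,0,0,0,0,50,-6.7,0,0,0,0,0,50,-8.9,0,0,0,0,0])

```text
clock: 58.35
eef_pos: [428.2, 445.7, 258.5]
tool_rot: [[0.003, -1.0, 0.0], [0.001, 0.0, 1.0], [-1.0, -0.003, 0.001]]
contact_force: [1.1, 0.4, -0.4]
grip_width: 0.662
```

```bash
python3 -c "
from h import *
plan(673.5,-36.9,252,90,False)"
```

```text
t 58.35 pos [428.2 445.7 258.5] yaw 90.0 j [ 0.7   0.47  0.28  1.39 -0.    0.7 ] F [ 1.1  0.4 -0.4] w 0.662
shift [  0.28  -9.81 -19.3 ] turn [[-0.0, 0.01, 0.03]]
```

Emit:
carry_out(deltas=[50,0,-1.1,-2.1,0,0,0,50,0,-2.2,-4.3,0,0,0,50,0,-3.3,-6.5,0,0,0,50,0,-4.4,-8.7,0,0,0,50,0,-5.5,-10.9,0,0,0])

```text
clock: 58.98
eef_pos: [566.1, 171.4, 259.7]
tool_rot: [[0.004, -1.0, 0.0], [0.001, 0.0, 1.0], [-1.0, -0.004, 0.001]]
contact_force: [0.3, 0.7, -1.5]
grip_width: 0.663
```

```bash
python3 -c "
from h import *
plan(673.5,-36.9,252,90,False)"
```

```text
t 58.98 pos [566.1 171.4 259.7] yaw 90.0 j [0.19 0.4  0.19 1.36 0.   0.19] F [ 0.3  0.7 -1.5] w 0.663
shift [ 0.32 -4.29 -8.33] turn [[-0.0, 0.01, 0.04]]
```

Emit:
carry_out(deltas=[50,0,-1.1,-2.1,0,0,0,50,0,-2.2,-4.2,0,0,0,50,0,-3.2,-6.2,0,0,0,50,0,-4.2,-8.1,0,0,0,50,0.3,-4.29,-8.33,0,0,0.04])

```text
clock: 59.6
eef_pos: [674.6, -40.7, 252.7]
tool_rot: [[0.002, -1.0, 0.005], [-0.0, 0.005, 1.0], [-1.0, -0.002, -0.0]]
contact_force: [-0.4, 0.2, -2.0]
grip_width: 0.659
```

Emit:
carry_out(deltas=[50,0,0,0,0,0,0,50,0.3,0,0,0,0,0,50,0.6,0,0,0,0,0,50,0.6,0,0,0,0,0])

```text
clock: 60.1
eef_pos: [673.7, -39.5, 236.9]
tool_rot: [[-0.0, -1.0, 0.003], [0.0, 0.003, 1.0], [-1.0, 0.0, 0.0]]
contact_force: [0.0, -1.0, -1.3]
grip_width: 0.663
```

```bash
python3 -c "
from h import *
plan(673.5,-36.9,207,90,False)"
```

```text
t 60.1 pos [673.7 -39.5 236.9] yaw 89.8 j [-0.15  0.6   0.46  1.42  0.   -0.15] F [ 0.  -1.  -1.3] w 0.663
shift [1.2  0.01 0.1 ] turn [[-0.04, 0.0, -0.0]]
```

Emit:
carry_out(deltas=[50,0.2,0,0.1,0,0,0,50,0.6,0,0.1,0,0,0,50,0.9,0,0.1,0,0,0,50,1.15,0,0.1,0,0,0,50,1.15,0,0.1,0,0,0])

```text
clock: 60.72
eef_pos: [673.3, -37.1, 207.3]
tool_rot: [[-0.002, -1.0, 0.003], [0.001, 0.003, 1.0], [-1.0, 0.002, 0.0]]
contact_force: [-1.0, -0.1, -1.1]
grip_width: 0.664
```

```bash
python3 -c "
from h import *
plan(673.5,-36.9,183,90,False)
shot('wrist','w30')"
```

```text
t 60.73 pos [673.3 -37.1 207.3] yaw 89.8 j [-0.15  0.6   0.38  1.35  0.   -0.15] F [-1.  -0.1 -1.1] w 0.664
shift [ 0.97 -0.01  0.01] turn [[-0.04, 0.01, -0.02]]
```

View pics/w30.png

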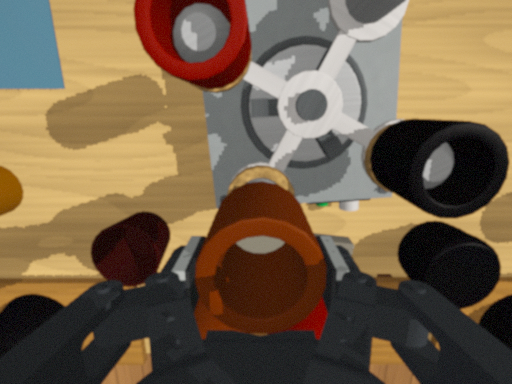

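Brown is aligned over the last corked mandrel (rim at (260,178)), clear of the black sleeve. Lowering.

Emit:
carry_out(deltas=[50,0.2,0,0,0,0,0,50,0.4,0,0,0,0,0,50,0.6,0,0,0,0,0,50,0.8,0,0,0,0,0,50,1.0,0,0,0,0,0])

```text
clock: 61.4
eef_pos: [673.5, -37.1, 182.4]
tool_rot: [[-0.001, -1.0, 0.003], [0.0, 0.003, 1.0], [-1.0, 0.001, 0.0]]
contact_force: [-0.3, 0.2, -0.5]
grip_width: 0.665
```

Emit:
carry_out(deltas=[50,0.2,0,0,0,0,0,50,0.4,0,0,0,0,0,50,0.6,0,0,0,0,0,50,0.8,0,0,0,0,0,50,0.95,0,0,0,0,0])

```text
clock: 62.02
eef_pos: [673.4, -37.0, 158.3]
tool_rot: [[-0.001, -1.0, 0.003], [0.0, 0.003, 1.0], [-1.0, 0.001, 0.0]]
contact_force: [0.7, 0.4, -1.8]
grip_width: 0.661
```

Emit:
carry_out(deltas=[50,0.05,0,0,0,0,0,50,0.1,0,0,0,0,0,50,0.15,0,0,0,0,0,50,0.19,0,0,0,0,0,50,0.2,0,0,0,0,0])

```text
clock: 62.65
eef_pos: [673.4, -37.1, 153.3]
tool_rot: [[-0.001, -1.0, 0.003], [0.0, 0.003, 1.0], [-1.0, 0.001, 0.0]]
contact_force: [0.3, -1.0, -0.8]
grip_width: 0.659
```

Emit:
carry_out(deltas=[50,0.02,0,0,0,0,0,50,0.04,0,0,0,0,0,50,0.05,0,0,0,0,0])

```text
clock: 63.02
eef_pos: [673.7, -37.0, 152.9]
tool_rot: [[-0.0, -1.0, 0.003], [0.0, 0.003, 1.0], [-1.0, 0.0, 0.0]]
contact_force: [-1.0, 0.4, 5.1]
grip_width: 0.663
```

Emit:
carry_out(deltas=[58,0,0,0,0,0,0,64,0,0,0,0,0,0,72,0,0,0,0,0,0,76,0,0,0,0,0,0,76,-0.5,0,0,0,0,0])

```text
clock: 63.65
eef_pos: [672.7, -36.9, 164.5]
tool_rot: [[-0.003, -1.0, 0.003], [0.001, 0.003, 1.0], [-1.0, 0.003, 0.001]]
contact_force: [-0.1, -1.1, 0.1]
grip_width: 0.889
```

Emit:
carry_out(deltas=[76,-1,0,0,0,0,0,76,-2.5,0,0,0,0,0,80,-4,0,0,0,0,0,85,-5,0,0,0,0,0,85,-5,0,0,0,0,0])

```text
clock: 64.28
eef_pos: [674.5, -37.2, 292.9]
tool_rot: [[0.003, -1.0, 0.003], [-0.0, 0.003, 1.0], [-1.0, -0.003, -0.0]]
contact_force: [0.9, -0.3, 1.4]
grip_width: 0.993
```

```bash
python3 -c "
from h import *
plan(560,0,340,90,False)"
```

```text
t 64.28 pos [674.5 -37.2 292.9] yaw 89.8 j [-0.15  0.62  0.63  1.58  0.   -0.15] F [ 0.9 -0.3  1.4] w 0.993
shift [-1.9   4.58  1.47] turn [[-0.04, -0.0, 0.04]]
```

Emit:
carry_out(deltas=[85,-1,1.5,0.5,0,0,0,85,-1.9,3,1,0,0,0,85,-1.9,4.58,1.47,0,0,0,85,-1.9,4.58,1.47,0,0,0,85,-1.9,4.58,1.47,0,0,0])

```text
clock: 64.9
eef_pos: [560.1, -0.2, 339.3]
tool_rot: [[0.003, -1.0, 0.003], [-0.0, 0.003, 1.0], [-1.0, -0.003, -0.0]]
contact_force: [-0.2, -0.1, 0.2]
grip_width: 0.995
```

```bash
python3 -c "
from h import *
np.set_printoptions(precision=1,suppress=True)
shot('wrist','w31');shot('scene','s31');crop(load('s31'),225,130,365,250,5,'s31c')
W=cloud(load('w31'))
for n,x,y in (('brown',670.5,-37),('black',635,77.5),('red',556,-72)):
  m=(np.hypot(W[...,0]-x,W[...,1]-y)<45)&(W[...,2]>182)&(W[...,2]<195);P=W[m]
  A=np.c_[P[:,:2]-P[:,:2].mean(0),np.ones(len(P))];k=np.linalg.lstsq(A,P[:,2],rcond=None)[0]
  print(n,len(P),P[:,2].mean(),'tilt deg',np.degrees(k[:2]),cv2.minEnclosingCircle(np.ascontiguousarray(P[:,:2],dtype=np.float32)))
"
```

```text
brown 1030 186.67968237544966 tilt deg [ 0.2 -0. ] ((670.7330932617188, -37.167091369628906), 29.273988723754883)
black 995 186.6680423852123 tilt deg [ 0.1 -0.2] ((634.9771728515625, 77.02582550048828), 29.010818481445312)
red 1287 186.98334273712896 tilt deg [-0.1 -0. ] ((556.2120971679688, -71.92679595947266), 28.85921287536621)
```

View pics/w31.png

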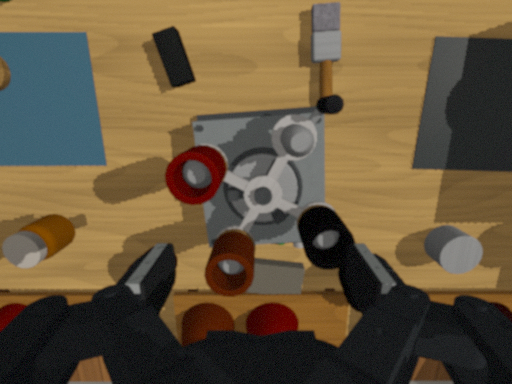

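View pics/s31c.png

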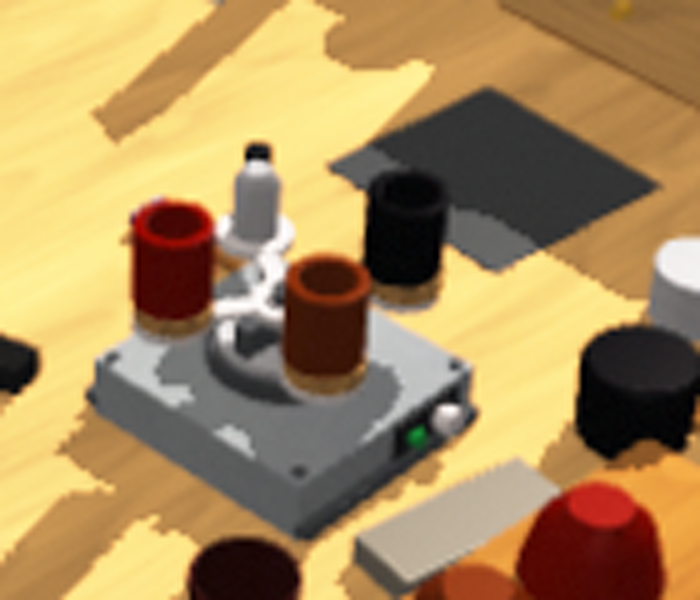

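All three stacks stand square, within 0.2° and with tops at one height. The grey mat is empty, the lever is where I left it at (330,103), and the arm is clear. Handing in.

```bash
python3 -c "
from h import *
W=cloud(load('w31'));W4=cloud(load('w4'))
for n,w in (('w4',W4),('w31',W)):
  m=(np.abs(w[...,2]-145)<3)&(np.hypot(w[...,0]-495,w[...,1]-93)<30);print(n,w[m].mean(0).round(1),m.sum())
print(arm.finish_job())"
```

```text
w4 [481.6  82.  145. ] 324
w31 [481.1  81.4 145.1] 301
the job is handed in; nothing more can be done
None
```

The job is handed in. The chuck is tightened, and all three sleeves that were on the mat now stand on cork rings on their mandrels. `finish_job` gives no verdict.

- **Chuck:** I swung the lever to the left until it stopped moving. That took about 19 N at the grip, above the 8–15 N you gave. The carrier then sat level, with all four mandrel tops at the same height.
- **Corks and sleeves:** I put a cork and then a sleeve on three mandrels: black at the left-rear, red at the front-right and brown at the rear-right. Each piece was lowered in small steps and released only on light contact, about 1–6 N. The fourth sleeve was not there, so the front-left mandrel is empty and one cork is still on the blue mat.
- **Knocked sleeve:** the brown sleeve was pushed about 3 cm aside during the run. I measured it again before picking it up.
- **Last checks:** all three sleeve tops are at about 187 mm (186 mm expected), tilted 0.2° or less and centred on their mandrels to within about 0.6 mm. The arm was clear and touching nothing, the run took about 65 s of the 210 s, and I didn't touch the look-alikes or the other things on the bench.
- **One disagreement:** when I released the lever, the tool read (497, 93), but the camera puts the grip at about (481, 82). The fingers must have slid along or off the grip's axis near the end, so I don't trust the tool's reading of the lever angle. The camera shows the lever turned about 1.02 rad from its start. Given where it can start, that leaves it past the point where the jaws meet the shank, and it hadn't moved by more than 1 mm when I checked at the end.

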